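# Move the battery from the charger to the bag sealer

### The arm

A 6-joint arm with a two-finger parallel gripper is mounted at the origin on a cart in front of the work surface, level with it; the furniture and walls round the work are solid. World frame = base frame: x ahead of the robot, y to its left, z up, the work surface at z = 0. Lengths are in m, angles in rad, forces in N, time in s.
With the tool pointing down it reaches from about 0.35 to 0.85 m from the base axis. Payload 8.1 kg.
Tool frame: the origin (TCP) lies on the mounting face of the last link; the fingertips stand 173 mm ahead of it and the grasp point (between the pads) lies 155 mm ahead of it; z points along the fingers, y is the direction in which the jaws open and shut (so a half turn about z gives the same grasp; the last joint's range is limited). The gripper opens to 85 mm and grips with 20 to 120 N. Pads are 22 mm wide; open, the fingers measure 114 mm over their backs; the gripper's body (76 mm by 85 mm) begins 54 mm behind the grasp point. The pads swing forward as they close: fully open they stand 13 mm farther back than shut.
Start: joints at [-1.422, 0.13, 1.488, -0, 1.523, -0.085], TCP at [0.139, -0.584, 0.405] pointing down, gripper open.
Joint ranges: [-2.96, 2.96], [-0.89, 2.26], [0.02, 2.5], [-1.34, 4.48], [0, 2.73], [-2.66, 2.66]. Speed limits (rad/s): [2.39, 2.39, 2.79, 3.14, 3.14, 3.14].

### API

Orientations are given as a unit quaternion [w, x, y, z].
In Python, from station import manip gives the robot as it stands.
- The arm moves only by the tool play_rows, never from a script. Its argument "commands" is a list of rows, each a list of 7 numbers: the shift along the world's x, y, z in cm, then the turn, a rotation vector about the world's x, y, z in rad, then the opening, from 0 (shut) to 1 (fully open). A call has 1 to 20 rows; each row shifts and turns the pose as measured when the row begins; what a row does not reach is not made up. A row lasts 1/12 s, in which the tool goes at most 41.7 mm and 7.16 degrees, less where a joint would pass 70% of its speed; a pose out of reach is approached as far as the arm can. A call with a gripper value outside its range is refused whole. The fingers move at their own pace and stop on an object; "grip_force" is the grip in N (left out, the last holds). Time passes only in rows, so rows that do not move let the fingers close. It gives the time, the measured TCP pose, the force and the opening at its end, in the units of the state.
- manip.read_state(): the state, without advancing time (a new reading comes with each control period).
- manip.read_camera(name): name is "scene" or "top" or "wrist"; returns the picture (480x640x3 uint8, red, green, blue); there is no depth.
- manip.camera_info(name): a dict with "mtx" (3x3 intrinsics, pixels), "extrinsics" (4x4, takes a point from world to camera coordinates). Camera axes: x right, y down, z forward; pixel columns grow to the right and rows downward; lengths in m; the calibration is good to about 2 mm. The wrist camera is an equidistant fisheye: a pixel r from the principal point sees the ray r / f radians off the axis. A picture is of the moment at which its call begins: read the wrist's pose just before it. camera_info takes no time and is no camera call; for the wrist camera it gives the pose at the moment of the call.
- manip.job_done(): hands the job in, once; it reports no verdict.
The state is a dict: "clock": time; "q": joint angles; "dq": joint speeds; "effort": joint torques, N m; "tcp_pos": TCP position; "orientation": TCP orientation; "contact_force": force on the tool from outside, world axes, zero at the start; "moment": the same for the moment, N m; "grip_width": opening from 0.0 (shut) to 1.0 (fully open).
Only numpy, scipy, OpenCV 4.12 (cv2) and the standard library are available. Lean on these libraries where they do the work, as an engineer would, in place of code of your own. Each camera call takes 0.05 s, during which the arm holds its last target.

### The job

The battery has finished charging: press the charger's spring catch so that the battery pops loose, draw it back off the rail, and slide it onto the rail of the bag sealer until its catch clicks up behind it and holds it home. Feel your way rather than ramming it, never force the battery past a catch that still holds it, and leave the other things on the worktop alone.

Things in the scene. Friction and masses are not known exactly. Their poses are not given: they have to be found in the camera images.
- battery: Black block-shaped battery pack, about 0.45 kg: a foot plate 70 (x) x 61 (y) x 8 mm (z), on it a body 70 x 44 mm that rises to 60 mm. Grip it across the 44 mm (its y axis), above the rail's lips. Origin: centre of its underside; x along the rail. It works the same either way round. It starts latched on the charger's deck. Carry it low: a wall cabinet hangs 0.48 m above.
- charger: Plain grey charger fixed to the worktop: base 225 x 92 mm with an 18 mm high deck and a C-shaped rail. Origin: at the worktop on the rail's midline; x along the rail, the way the battery slides ON; y left, z up. Latched, the battery's origin is at x = 23 mm. Once the catch is pressed a spring plunger pops it back 16 mm, over the catch, to about x = 7 mm; then it draws off to -x.
- charger_mouth (a point): Start of the charger's lips on the rail's midline, on the deck (18 mm up), at charger x = -5 mm. From here 58 mm on, two lips (underside 10 mm, top 16 mm above the deck, 50 mm apart) hold down the foot, 2 mm free above, 1.5 mm each side; upturned lip entries reach 13 mm forward of it. The battery lifts out only when its origin is over 48 mm on the -x side of this point.
- charger_catch_pad (a point): Middle of the top of the charger's catch pad: black ribbed pad 30 (along the rail) x 24 mm, 32 mm above the worktop, beside the base on its left (+y). Press straight down: this lowers the nose that stands up 5 mm out of the deck, on the -x side of the battery's foot.
- charger_catch (a joint): The charger's catch, m: 0 = up (latching), grows as it is pressed down, 0.007 = fully down; the nose is clear beyond 0.005. The spring takes 1 N to start and 2.4 N fully down, plus 1 to 4 N of friction while the battery bears on it (a plunger pushes the battery with 8 N). The popped battery keeps it down while over it.
- sealer: Bag sealer fixed to the worktop: grey base with the same deck, guides, lips, origin and axes as the charger, in front of a broad sealing head 180 mm wide (y), 60 mm high, x = 95 to 155 mm. On the deck a black end unit (end block 52 mm high, spring plunger, catch, pad at left) is set anywhere along 26 mm and NOT measured: the battery latches with its origin somewhere at x = 2 to 28 mm.
- sealer_deck (a point): Middle of the open deck, on its surface (18 mm up), at sealer x = -92 mm on the midline: set the battery's foot down here, its x along the rail. The deck ends 38 mm towards -x. Towards +x side guides begin 52 mm on, 79 mm apart, and narrow to 64 mm at the mouth.
- sealer_mouth (a point): Start of the sealer's lips on the rail's midline, on the deck, at sealer x = -5 mm; lips as on the charger. Before it (20 mm long, somewhere in x = -53 to -7 mm) stands the catch nose, 5 mm high, with a ramp facing -x over which the foot rides: 1 to 3 N to climb, then slight drag until the foot is past it.
- sealer_catch (a joint): The sealer's catch, m: 0 = up (latching, or nothing over it), about 0.005 while the battery's foot stands over it. It snaps up behind the foot when the battery is home.
- sealer_plunger (a joint): How far the sealer's spring plunger is pushed in, m: 0 = free; 0.016 = battery latched; 0.0195 = hard against the end block, where the force rises steeply: stop there. The push needed rises from 4 N where the plunger is met to 8 to 12 N at the click; 15 N is enough, and over about 30 N is ramming. If let go before the catch is up, it pushes the battery back.
- spice_jar: Bystander: small spice jar with a red lid, 45 mm across, 106 mm high. Origin: centre of its underside.
- tuna_tin: Bystander: flat round tin, 86 mm across, 40 mm high. Origin: centre of its underside.
- mug: Bystander: mug with stripes, 86 x 123 x 102 mm. Origin: centre of its underside.
- oil_bottle: Bystander: tall bottle, 74 mm across, 272 mm high. Origin: centre of its underside.
- honey_jar: Bystander: glass jar, 71 mm across, 110 mm high. Origin: centre of its underside.
- timer: Bystander: round kitchen timer, 59 mm across, 52 mm high. Origin: centre of its underside.
Mind the look-alikes: they are no part of the job. What is shaped like the battery but purple is not meant.

How it is judged:
On the way, in this order (a step that is already met when the one before it is completed fails the run):
1. the charger's catch was pressed and the battery has popped back off it (value of joint charger_catch above 0.0035 m and x of battery in the frame of charger below 0.015 m), for 0.1 s.
2. the battery is off the charger (horizontal distance between battery and charger above 0.16 m), for 0.1 s.
At the end, for the whole second after the job is handed in: The battery is in the sealer's rail (within 4 mm of its midline, foot on the deck within 5 mm, -3 to 33 mm along the rail from the sealer's origin), its catch is up (under 2 mm), the plunger is held pushed in by 14 to 19 mm, and the battery is at rest (under 20 mm/s) (value of joint sealer_plunger between 0.014 and 0.019 m and value of joint sealer_catch below 0.002 m and x of battery in the frame of sealer between -0.003 and 0.033 m and y of battery in the frame of sealer between -0.004 and 0.004 m and z of battery in the frame of sealer below 0.023 m and linear speed of battery below 0.02 m/s); the robot touches nothing.
It fails at once if the battery was yanked or pushed hard against the charger (over 60 N in all) (contact force between battery and charger above 60 N).
It fails at once if the battery was jammed hard in the sealer's rail (over 70 N in all) (contact force between battery and sealer above 70 N).
It fails at once if the battery was rammed against the sealer's end unit (over 32 N in all) (contact force between battery and sealer_head above 32 N).
It fails at once if a bystander was shifted by more than 30 mm (distance of any of spice_jar, tuna_tin, mug, oil_bottle, honey_jar, timer from where it was at the start of the episode above 0.03 m).
It also fails if it takes over 67 s, if anything falls off the work surface, if the arm or the gripper's body presses on something with over 40 N, if the wrist force passes 120 N, or if a joint passes its speed limit or range.

## Working session

There is one attempt and no reset: what is moved stays moved. The work goes in short steps, Python scripts to look and compute and a tool call to move; the robot and the scene stay as the last step left them, time stands still between calls to the robot, and variables do not carry over. Pictures are saved under pics/ and viewed, and the job is handed in when it is done.

Besides the shell and the picture viewer there is one more tool, called after ">>>" as name(argument=value, ...) on one line, values as JSON. play_rows: Moves the arm, as the interface text tells. Its arguments: {"type":"object","properties":{"commands":{"type":"array","items":{"type":"array","items":{"type":"number"}}},"grip_force":{"type":"number"}},"required":["commands"]}

```bash
ls; mkdir -p pics; python3 - <<'E'
from station import manip
import cv2
print(manip.read_state())
for n in ["scene","top","wrist"]:
    i=manip.camera_info(n); print(n,i)
    cv2.imwrite(f"pics/{n}0.png",manip.read_camera(n)[:,:,::-1])
E
```

```text
pics
{'clock': 0.0, 'q': array([-1.42240553e+00,  1.31171174e-01,  1.48930565e+00,  1.41805518e-05,
        1.52302321e+00, -8.53879437e-02]), 'dq': array([ 0.00239603, -0.00065148, -0.00024308,  0.00146764, -0.00182703,
        0.00058547]), 'effort': array([-1.06672313e-03, -5.69401538e+01, -5.00544047e+01, -6.54502244e-06,
        1.51129958e-02, -1.01761833e-05]), 'tcp_pos': array([ 0.13898877, -0.58343235,  0.40362368]), 'orientation': array([-9.53436683e-04,  9.93175801e-01,  1.16622976e-01, -2.29591780e-05]), 'contact_force': array([-0.43036658, -0.5631796 , -0.30978012]), 'moment': array([ 0.07471181, -0.04162639, -0.00720913]), 'grip_width': 1.0016126389003108}
scene {'mtx': array([[527.76511625,   0.        , 320.92173792],
       [  0.        , 527.76511625, 240.83719963],
       [  0.        ,   0.        ,   1.        ]]), 'extrinsics': array([[-0.73862287, -0.67403084, -0.01089398,  0.43412297],
       [-0.46825137,  0.52461513, -0.71099903,  0.27170704],
       [ 0.48495042, -0.52005903, -0.7031086 ,  0.84277665],
       [ 0.        ,  0.        ,  0.        ,  1.     
[... 163 characters left out ...]
       ]]), 'extrinsics': array([[ 0.0582041 , -0.99830349,  0.00155553,  0.03623213],
       [-0.97770216, -0.05731776, -0.20202268,  0.55178538],
       [ 0.2017691 ,  0.0102377 , -0.97937961,  1.11865191],
       [ 0.        ,  0.        ,  0.        ,  1.        ]])}
wrist {'mtx': array([[371.64829954,   0.        , 324.74435218],
       [  0.        , 371.64829954, 235.81803969],
       [  0.        ,   0.        ,   1.        ]]), 'extrinsics': array([[ 0.23327722, -0.97240834, -0.00193944, -0.59972053],
       [-0.9276373 , -0.22313415,  0.29949991, -0.04058639],
       [-0.29166897, -0.06806741, -0.95409436,  0.38072927],
       [ 0.        ,  0.        ,  0.        ,  1.        ]])}
```

View pics/scene0.png

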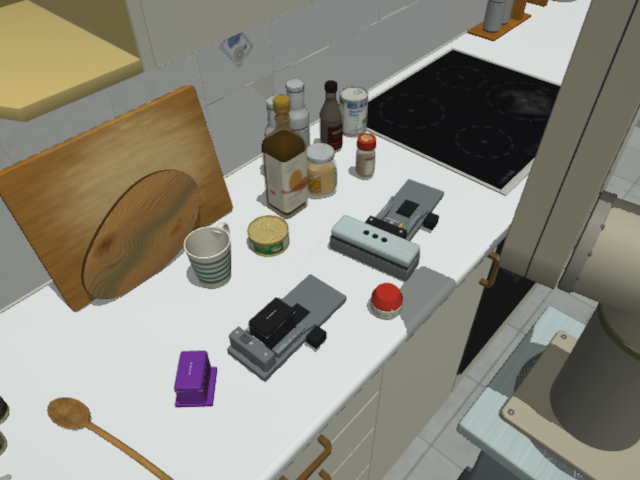

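View pics/top0.png

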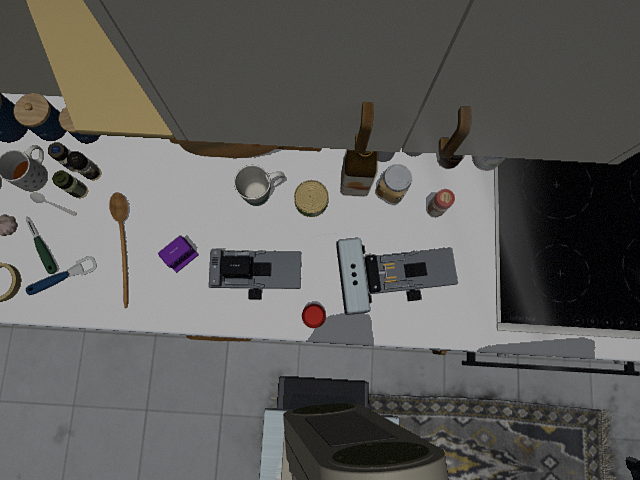

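View pics/wrist0.png

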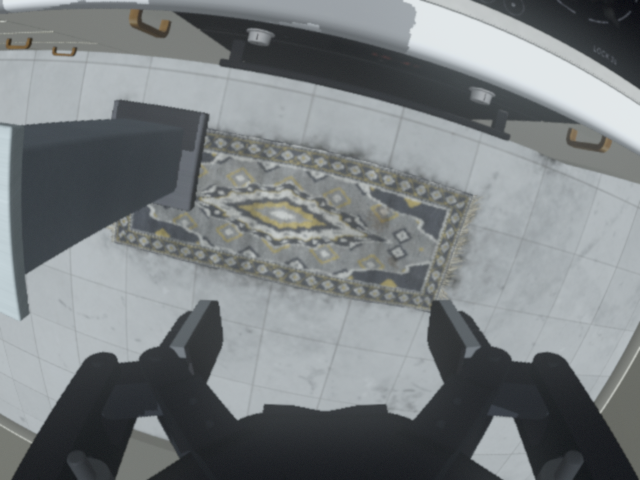

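Top view: battery (black) on the charger at about (237,267), with its catch pad at (255,294). The sealer, with the broad pale head, is at (400,270). The purple block at (178,254) is the look-alike. Next I'll enlarge both stations.

```bash
python3 - <<'E'
import cv2
t=cv2.imread("pics/top0.png")
cv2.imwrite("pics/topc.png",cv2.resize(t[235:310,200:320],None,fx=6.6,fy=6.6,interpolation=cv2.INTER_CUBIC))
cv2.imwrite("pics/tops.png",cv2.resize(t[230:320,330:465],None,fx=5.9,fy=5.9,interpolation=cv2.INTER_CUBIC))
s=cv2.imread("pics/scene0.png")
cv2.imwrite("pics/scc.png",cv2.resize(s[265:385,220:360],None,fx=5,fy=5,interpolation=cv2.INTER_CUBIC))
E
```

```text
(no output)
```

View pics/topc.png

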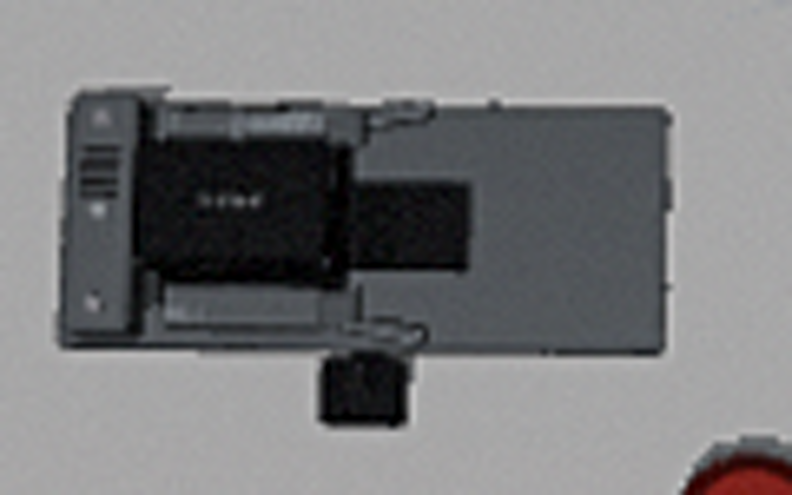

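View pics/tops.png

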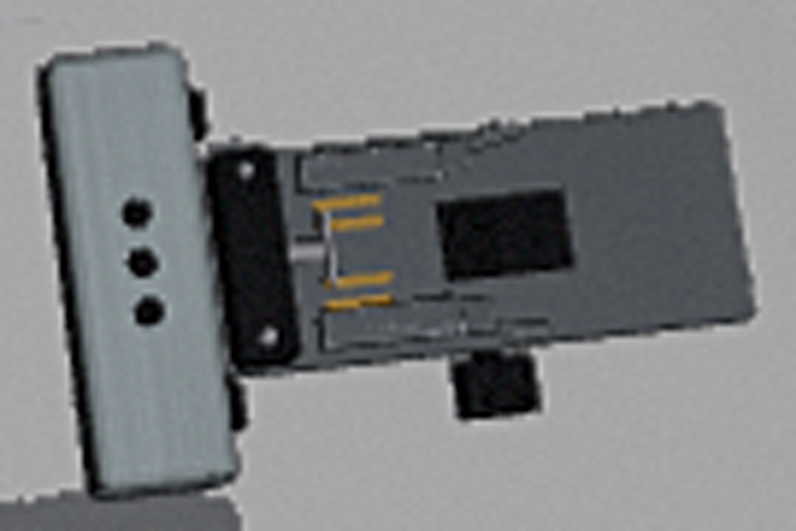

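View pics/scc.png

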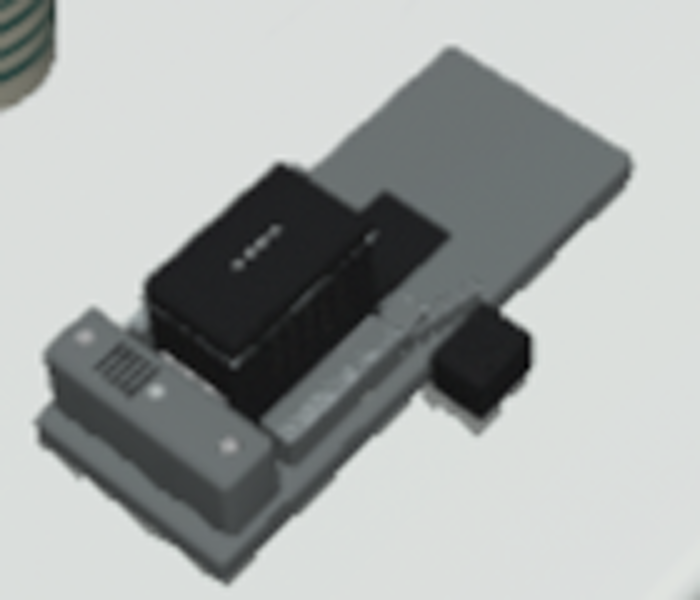

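```bash
cat > fit.py <<'E'
import numpy as np
from scipy.optimize import least_squares
from station import manip
def proj(cam,P):
    i=manip.camera_info(cam);K=i["mtx"];E=i["extrinsics"]
    c=E[:3,:3]@P+E[:3,3]; u=K@c; return u[:2]/u[2]
def w(p,l):
    c,s=np.cos(p[2]),np.sin(p[2]); l=np.array(l,float)/1000
    return np.array([p[0]+c*l[0]-s*l[1],p[1]+s*l[0]+c*l[1],l[2]])
def fit(obs,p0):
    f=lambda p:np.concatenate([proj(c,w(p,l))-np.array(uv) for c,l,uv in obs])
    r=least_squares(f,p0,loss='soft_l1'); return r.x,f(r.x).reshape(-1,2)
E
python3 - <<'E'
from fit import *
np.set_printoptions(precision=4,suppress=True)
T=lambda u,v:(u/6.6+200-.4,v/6.6+235-.4); S=lambda u,v:(u/5+220-.4,v/5+265-.4); U=lambda u,v:(u/5.9+330-.4,v/5.9+230-.4)
ch=[("top",(-130,-46,18),T(668,107)),("top",(-130,46,18),T(665,355)),("top",(58,-22,78),T(140,138)),("top",(58,22,78),T(138,283)),("top",(-12,-22,78),T(335,142)),("top",(-12,22,78),T(328,283)),
("scene",(-130,-46,18),S(450,48)),("scene",(-130,46,18),S(630,160)),("scene",(-12,-22,78),S(283,165)),("scene",(-12,22,78),S(378,235)),("scene",(58,22,78),S(240,362)),("scene",(58,-22,78),S(147,285))]
p,r=fit(ch,[.5,.2,1.57]);print(p,r)
se=[("top",(-130,-46,18),U(722,103)),("top",(-130,46,18),U(755,318)),("top",(155,-90,60),U(40,52)),("top",(95,-90,60),U(185,42)),("top",(95,90,60),U(243,482)),("top",(155,90,60),U(90,500))]
q,r=fit(se,[.5,-.2,1.57]);print(q,r)
for cam in("top",):
  E=manip.camera_info(cam)["extrinsics"];print(-E[:3,:3].T@E[:3,3])
for n,a,l in[("batt",p,(23,0,0)),("mouth",p,(-5,0,18)),("sdeck",q,(-92,0,18)),("smouth",q,(-5,0,18))]:print(n,w(a,l))
E
```

```text
[0.473  0.2246 1.6397] [[-0.9387  0.5779]
 [-0.2755  0.1553]
 [-1.7461  2.1562]
 [-1.971  -1.1408]
 [-1.3951  1.2429]
 [-0.6284 -1.4547]
 [ 0.0844 -1.1486]
 [ 1.8843 -1.1569]
 [ 0.2688 -1.265 ]
 [ 0.5635 -2.8916]
 [ 0.2879 -1.3302]
 [-0.6304  0.5468]]
[ 0.4932 -0.1561  1.7391] [[-0.4889  0.1453]
 [ 0.211   0.4828]
 [-0.295   0.3655]
 [-0.0779 -0.6172]
 [ 0.1262 -0.0904]
 [ 0.4895 -0.2845]]
[0.3117 0.0563 1.207 ]
batt [0.4714 0.2475 0.    ]
mouth [0.4733 0.2196 0.018 ]
sdeck [ 0.5086 -0.2468  0.018 ]
smouth [ 0.4941 -0.161   0.018 ]
```

Both stations fit well: charger at about (0.473, 0.225) with yaw 1.64, sealer at about (0.493, -0.156) with yaw 1.74. Next I'll take the wrist camera over the sealer for a look.

>>> play_rows(commands=[[2.8,2.6,0,0,0,0.116,1],[2.8,2.6,0,0,0,0.116,1],[2.8,2.6,0,0,0,0.116,1],[2.8,2.6,0,0,0,0.116,1],[2.8,2.6,0,0,0,0.116,1],[2.8,2.6,0,0,0,0.116,1],[2.8,2.6,0,0,0,0.116,1],[2.8,2.6,0,0,0,0.116,1],[2.8,2.6,0,0,0,0.116,1],[2.8,2.6,0,0,0,0.116,1],[2.8,2.6,0,0,0,0.116,1],[2.8,2.6,0,0,0,0.116,1],[2.8,2.6,0,0,0,0.116,1],[0,0,0,0,0,0,1]])

```text
clock: 1.32
tcp_pos: [0.5117, -0.2262, 0.3986]
orientation: [-0.002, 0.618, 0.786, -0.001]
contact_force: [0.5, -0.6, -0.1]
grip_width: 1.001
```

```bash
python3 - <<'E'
from station import manip
import cv2,pickle
s=manip.read_state();i=manip.camera_info("wrist")
im=manip.read_camera("wrist")
pickle.dump((s,i),open("w1.pkl","wb"))
cv2.imwrite("pics/w1.png",im[:,:,::-1])
print(s["clock"],s["tcp_pos"],s["orientation"],s["q"],i["extrinsics"])
E
```

```text
1.3167 [ 0.51170561 -0.2262458   0.39861155] [-0.0018851   0.61787662  0.78627175 -0.00128794] [-0.50726984  0.02621554  1.6089388  -0.00195093  1.51056848 -0.74586208] [[ 0.9712248   0.23809819 -0.00562494 -0.44103182]
 [ 0.22899183 -0.92706654  0.29683392 -0.36420247]
 [ 0.06546092 -0.28958053 -0.95491255  0.27603147]
 [ 0.          0.          0.          1.        ]]
```

View pics/w1.png

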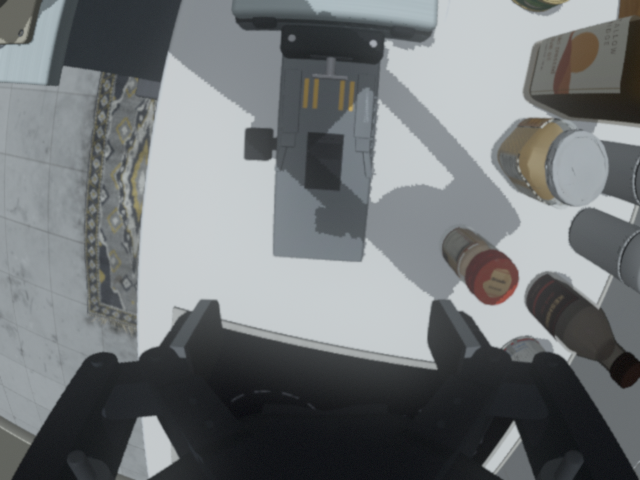

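```bash
python3 - <<'E'
import cv2
t=cv2.imread("pics/w1.png")
cv2.imwrite("pics/w1c.png",cv2.resize(t[70:270,240:400],None,fx=3,fy=3,interpolation=cv2.INTER_CUBIC))
cv2.imwrite("pics/w1d.png",cv2.resize(t[0:120,220:450],None,fx=3.4,fy=3.4,interpolation=cv2.INTER_CUBIC))
E
```

```text
(no output)
```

View pics/w1c.png

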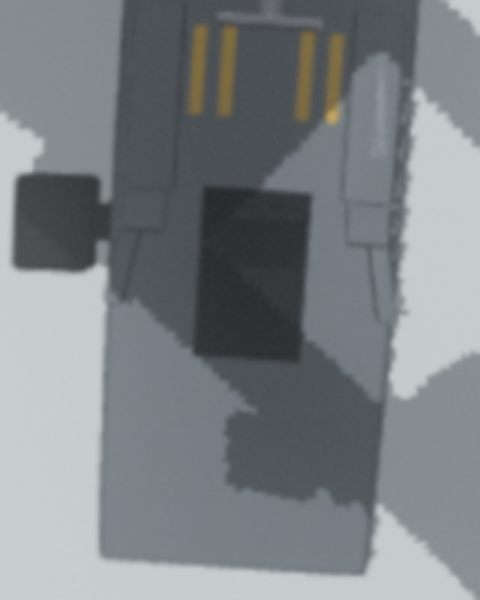

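View pics/w1d.png

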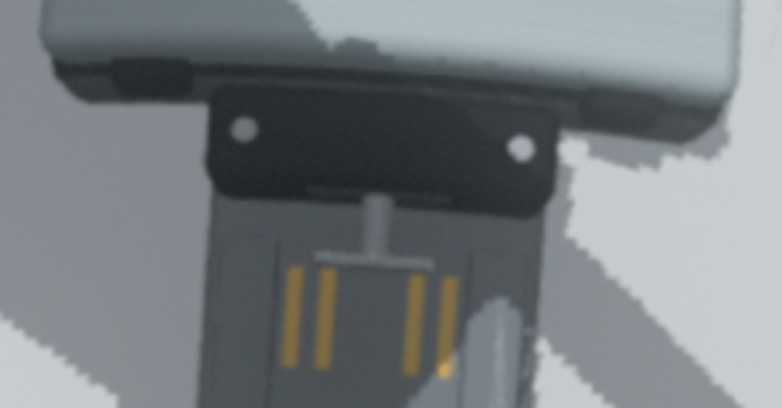

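```bash
cat >> fit.py <<'E'
import pickle
WI={}
def projw(tag,P):
    if tag not in WI: WI[tag]=pickle.load(open(tag+".pkl","rb"))[1]
    i=WI[tag];K=i["mtx"];E=i["extrinsics"];c=E[:3,:3]@P+E[:3,3]
    th=np.arctan2(np.hypot(c[0],c[1]),c[2]);d=c[:2]/np.hypot(c[0],c[1])
    return K[:2,2]+K[0,0]*th*d
_p=proj
def proj(c,P): return projw(c,P) if c[0]=="w" else _p(c,P)
def unproj(tag,uv,z):
    f=lambda a:proj(tag,np.array([a[0],a[1],z]))-np.array(uv)
    return least_squares(f,[.5,0]).x
E
cat > sf.py <<'E'
from fit import *
np.set_printoptions(precision=4,suppress=True)
A=lambda u,v:(u/3+240-.3,v/3+70-.3)
U=lambda u,v:(u/5.9+330-.4,v/5.9+230-.4)
wr=[("w1",(-130,46,18),A(100,558)),("w1",(-130,-46,18),A(366,573)),("w1",(-5,25,34),A(175,187)),("w1",(-5,-25,34),A(343,202))]
se=[("top",(-130,-46,18),U(722,103)),("top",(-130,46,18),U(755,318)),("top",(155,-90,60),U(40,52)),("top",(95,-90,60),U(185,42)),("top",(95,90,60),U(243,482)),("top",(155,90,60),U(90,500))]
for o in (wr,se,wr+se):
  q,r=fit(o,[.5,-.2,1.7]);print(q);print(r)
def loc(q,uv,z,tag="w1"):
  a=unproj(tag,uv,z/1000)-q[:2];c,s=np.cos(q[2]),np.sin(q[2]);return np.array([c*a[0]+s*a[1],-s*a[0]+c*a[1]])*1000
q,_=fit(wr,[.5,-.2,1.7])
for n,uv,z in [("guideL",A(120,300),18),("guideR",A(385,318),18),("entL",A(163,232),34),("entR",A(348,243),34),("holeTL",A(203,187),18),("holeTR",A(312,195),18),("holeBL",A(195,355),18),("holeBR",A(300,362),18),("padTL",A(17,175),32),("padBR",A(97,270),32),("goldTL",A(195,27),18),("goldTR",A(338,35),18)]:print(n,loc(q,uv,z))
E
python3 sf.py
```

```text
[ 0.4943 -0.1567  1.7411]
[[-0.8653  0.1023]
 [ 0.8195  1.28  ]
 [ 0.077   0.0326]
 [-0.0508 -1.0524]]
[ 0.4932 -0.1561  1.7391]
[[-0.4889  0.1453]
 [ 0.211   0.4828]
 [-0.295   0.3655]
 [-0.0779 -0.6172]
 [ 0.1262 -0.0904]
 [ 0.4895 -0.2845]]
[ 0.4941 -0.1566  1.7417]
[[-0.9792 -0.0649]
 [ 0.7244  1.0696]
 [-0.1208 -0.1819]
 [-0.2423 -1.3021]
 [-0.3742 -0.2957]
 [ 0.4204  0.0175]
 [-0.164   0.2091]
 [ 0.0429 -0.8347]
 [ 0.444  -0.3439]
 [ 0.8185 -0.473 ]]
guideL [-42.2732  41.6554]
guideR [-42.1208 -42.7269]
entL [-18.7425  27.8426]
entR [-18.1639 -27.617 ]
holeTL [-4.8889 17.5421]
holeTR [ -5.012  -16.4905]
holeBL [-58.5395  16.7546]
holeBR [-58.4488 -16.8536]
padTL [-3.4546 73.6298]
padBR [-31.5734  47.5037]
goldTL [45.5235 23.399 ]
goldTR [ 46.1551 -20.7678]
```

>>> play_rows(commands=[[-0.27,3.9,-0.6,0,0,-0.017,1],[-0.27,3.9,-0.6,0,0,-0.017,1],[-0.27,3.9,-0.6,0,0,-0.017,1],[-0.27,3.9,-0.6,0,0,-0.017,1],[-0.27,3.9,-0.6,0,0,-0.017,0.5],[-0.27,3.9,-0.6,0,0,-0.017,0],[-0.27,3.9,-0.6,0,0,-0.017,0],[-0.27,3.9,-0.6,0,0,-0.017,0],[-0.27,3.9,-0.6,0,0,-0.017,0],[-0.27,3.9,-0.6,0,0,-0.017,0],[0,0,0,0,0,0,0]])

```text
clock: 2.28
tcp_pos: [0.476, 0.1676, 0.3341]
orientation: [-0.002, 0.697, 0.717, -0.005]
contact_force: [-0.0, -0.9, 0.1]
grip_width: 0.003
```

```bash
python3 - <<'E'
from station import manip
import cv2,pickle
s=manip.read_state();i=manip.camera_info("wrist")
im=manip.read_camera("wrist")
pickle.dump((s,i),open("w2.pkl","wb"))
cv2.imwrite("pics/w2.png",im[:,:,::-1])
cv2.imwrite("pics/w2c.png",cv2.resize(im[0:300,200:460,::-1],None,fx=2,fy=2,interpolation=cv2.INTER_CUBIC))
print(s["clock"],s["tcp_pos"],s["orientation"],s["grip_width"])
E
```

```text
2.2833 [0.47598074 0.16758282 0.33413918] [-0.0018128   0.69706126  0.71699291 -0.00484517] 0.002617461243904628
```

View pics/w2.png

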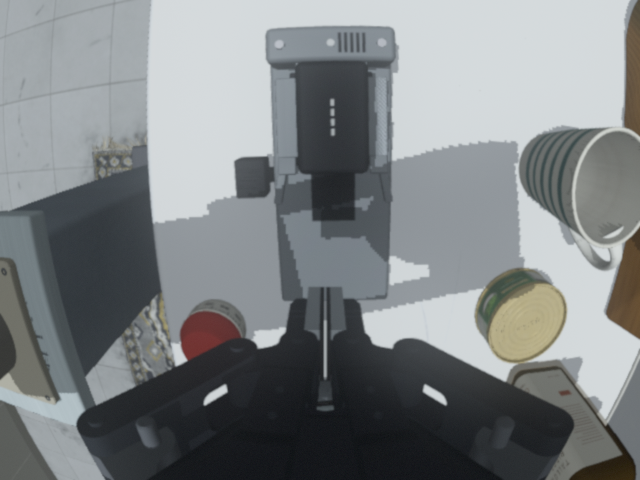

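View pics/w2c.png

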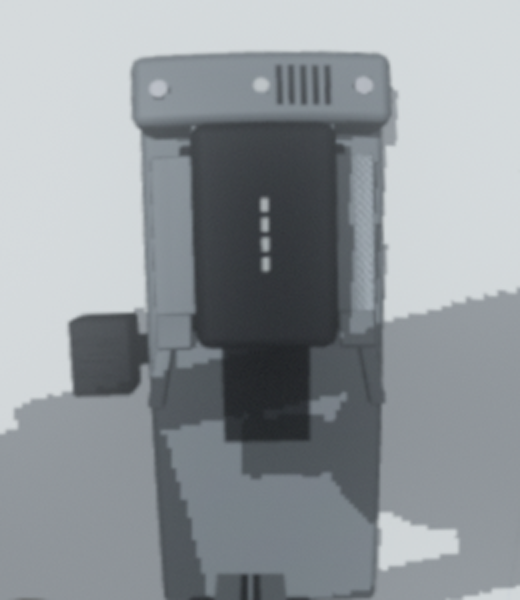

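```bash
cat > cf.py <<'E'
from fit import *
np.set_printoptions(precision=4,suppress=True)
B=lambda u,v:(u/2+200-.25,v/2-.25)
o=[("w2",(58,22,78),B(191,124)),("w2",(58,-22,78),B(335,124)),("w2",(-12,22,78),B(196,346)),("w2",(-12,-22,78),B(336,346)),("w2",(-130,46,18),B(165,597)),("w2",(-130,-46,18),B(378,597))]
q,r=fit(o,[.5,.2,1.6]);print(q);print(r)
def loc(q,uv,z,tag="w2"):
  a=unproj(tag,uv,z/1000)-q[:2];c,s=np.cos(q[2]),np.sin(q[2]);return np.array([c*a[0]+s*a[1],-s*a[0]+c*a[1]])*1000
for n,uv,z in [("lip",B(172,315),34),("padTL",B(70,320),32),("padTR",B(138,314),32),("padBL",B(76,396),32),("padBR",B(138,392),32),("holeBL",B(225,440),18),("holeBR",B(310,440),18)]:print(n,loc(q,uv,z))
s=manip.read_state(); print(s["tcp_pos"]); R=__import__("scipy.spatial.transform",fromlist=["Rotation"]).Rotation.from_quat(s["orientation"],scalar_first=True).as_matrix();print(R, np.arctan2(R[1,0],R[0,0]))
print("pad w",w(q,(-12,60,32)),w(q,(7,0,0)),w(q,(23,0,0)))
E
python3 cf.py
```

```text
[0.4769 0.2236 1.6256]
[[-1.2547 -1.2557]
 [ 0.4795 -2.7657]
 [-0.0381  1.3657]
 [ 1.6167 -0.1045]
 [ 0.0172  2.9449]
 [-0.8443  0.7992]]
lip [-5.3644 34.134 ]
padTL [-5.5705 73.0293]
padTR [-4.6457 46.9976]
padBL [-34.7742  72.8368]
padBR [-34.1057  48.6236]
holeBL [-57.4209  17.1623]
holeBR [-58.1467 -16.777 ]
[0.4765 0.1654 0.3345]
[[-0.0292  0.9995 -0.0091]
 [ 0.9996  0.0291 -0.0064]
 [-0.0061 -0.0093 -0.9999]] 1.5999872892420872
pad w [0.4177 0.2084 0.032 ] [0.4765 0.2306 0.    ] [0.4757 0.2466 0.    ]
```

Charger refined: pad centre at about (0.418, 0.200), top at z = 0.032. I'll move the shut fingers above it.

>>> play_rows(commands=[[-1.5,0.9,-1.0,0.006,-0.009,0.03,0],[-1.5,0.9,-2.0,0,0,0,0],[-1.5,0.9,-2.6,0,0,0,0],[-1.4,0.8,-3.0,0,0,0,0],[0,0,-2.6,0,0,0,0],[0,0,0,0,0,0,0],[0,0,0,0,0,0,0]])

```text
clock: 2.92
tcp_pos: [0.4171, 0.194, 0.2214]
orientation: [0.003, 0.689, 0.725, 0.001]
contact_force: [0.1, 0.4, 0.4]
grip_width: 0.002
```

```bash
cat > snap.py <<'E'
import sys
from station import manip
import cv2,pickle,numpy as np
from scipy.spatial.transform import Rotation as Ro
np.set_printoptions(precision=4,suppress=True)
n=sys.argv[1]
s=manip.read_state();i=manip.camera_info("wrist")
im=manip.read_camera("wrist")
pickle.dump((s,i),open(n+".pkl","wb"))
cv2.imwrite(f"pics/{n}.png",im[:,:,::-1])
if len(sys.argv)>2:
    cv2.imwrite(f"pics/{n}s.png",cv2.resize(manip.read_camera("scene")[180:400,200:480,::-1],None,fx=2.8,fy=2.8,interpolation=cv2.INTER_CUBIC))
R=Ro.from_quat(s["orientation"],scalar_first=True).as_matrix()
print(s["clock"],s["tcp_pos"],"yaw",np.arctan2(R[1,0],R[0,0]),"z",R[:,2],"tip",s["tcp_pos"]+.173*R[:,2],s["contact_force"],s["grip_width"])
E
python3 snap.py w3 1
```

```text
2.9167 [0.4171 0.194  0.2214] yaw 1.6210715545781909 z [ 0.0062 -0.0036 -1.    ] tip [0.4181 0.1934 0.0484] [0.0949 0.3756 0.408 ] 0.0023857486159638845
```

View pics/w3.png

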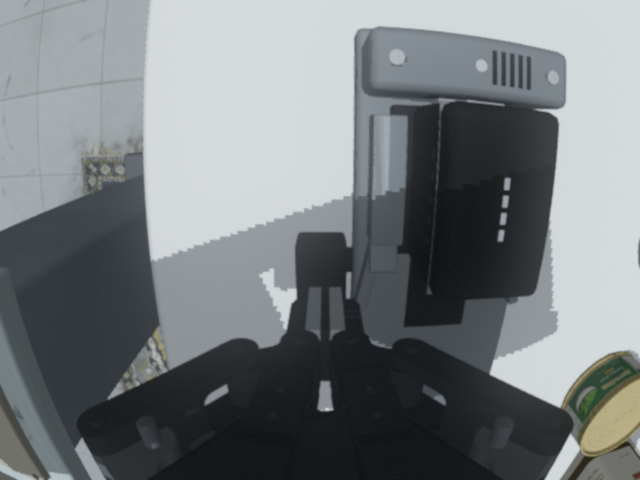

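View pics/w3s.png

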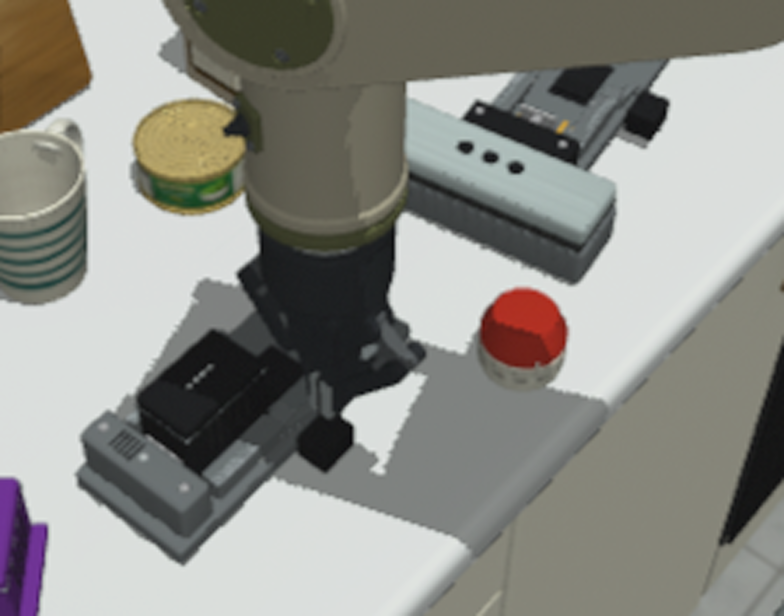

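>>> play_rows(commands=[[0,0.4,-0.4,0,0,0,0],[0,0.3,-0.4,0,0,0,0],[0,0,-0.4,0,0,0,0],[0,0,-0.3,0,0,0,0],[0,0,0,0,0,0,0]])

```text
clock: 3.43
tcp_pos: [0.4225, 0.2017, 0.2128]
orientation: [0.007, 0.69, 0.723, 0.007]
contact_force: [-0.6, 0.9, 0.8]
grip_width: 0.002
```

>>> play_rows(commands=[[0,0,-0.2,0,0,0,0],[0,0,-0.2,0,0,0,0]])

```text
clock: 3.6
tcp_pos: [0.4229, 0.2019, 0.2092]
orientation: [0.007, 0.69, 0.724, 0.007]
contact_force: [-0.1, 0.9, 0.1]
grip_width: 0.001
```

>>> play_rows(commands=[[0,0,-0.2,0,0,0,0],[0,0,-0.2,0,0,0,0]])

```text
clock: 3.77
tcp_pos: [0.423, 0.202, 0.205]
orientation: [0.007, 0.69, 0.724, 0.007]
contact_force: [-0.3, -0.7, 2.6]
grip_width: -0.001
```

>>> play_rows(commands=[[0,0,0.5,0,0,0,0],[-0.4,0,0.2,0,0.02,0,0],[0,0,0,0,0,0,0],[0,0,0,0,0,0,0]])

```text
clock: 4.1
tcp_pos: [0.4181, 0.2019, 0.212]
orientation: [-0.001, 0.69, 0.724, -0.001]
contact_force: [1.2, -1.2, -0.2]
grip_width: 0.0
```

```bash
python3 snap.py w4
```

```text
4.1 [0.4181 0.2019 0.212 ] yaw 1.6183571739167324 z [-0.0037  0.0003 -1.    ] tip [0.4175 0.2019 0.039 ] [ 1.2442 -1.2252 -0.1826] 0.00016832951427268004
```

View pics/w4.png

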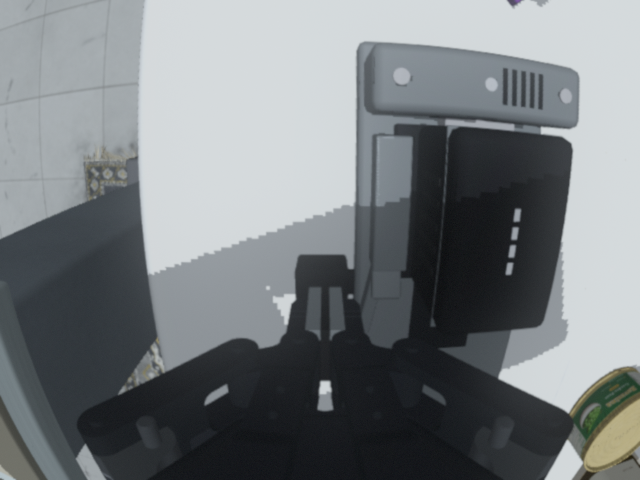

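>>> play_rows(commands=[[0,0,-0.4,0,0,0,0],[0,0,-0.3,0,0,0,0],[0,0,-0.2,0,0,0,0]])

```text
clock: 4.4
tcp_pos: [0.4186, 0.202, 0.2031]
orientation: [-0.001, 0.69, 0.724, -0.0]
contact_force: [0.3, 0.2, 3.8]
grip_width: 0.003
```

>>> play_rows(commands=[[0,0,-0.2,0,0,0,0],[0,0,-0.2,0,0,0,0]])

```text
clock: 4.57
tcp_pos: [0.4186, 0.2021, 0.1987]
orientation: [-0.001, 0.69, 0.724, -0.0]
contact_force: [-0.5, -0.4, 2.0]
grip_width: 0.003
```

>>> play_rows(commands=[[0,0,-0.2,0,0,0,0],[0,0,-0.1,0,0,0,0],[0,0,0,0,0,0,0]])

```text
clock: 4.82
tcp_pos: [0.4191, 0.2023, 0.1984]
orientation: [-0.001, 0.69, 0.724, -0.001]
contact_force: [-0.8, -0.9, 3.3]
grip_width: 0.003
```

```bash
python3 snap.py w5
```

```text
4.8167 [0.4191 0.2023 0.1984] yaw 1.6186782423954473 z [-0.0031  0.0004 -1.    ] tip [0.4186 0.2024 0.0254] [-0.7864 -0.8571  3.3191] 0.0026158469342944953
```

View pics/w5.png

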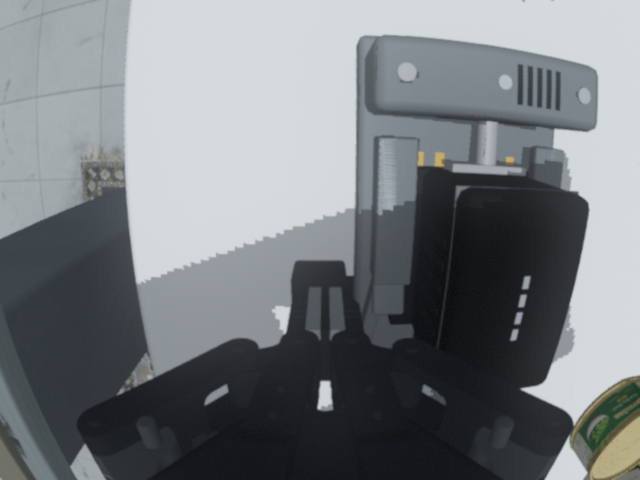

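Battery has popped back and the plunger is visible at (488,145). I'll rise, open the gripper, and go above the battery.

>>> play_rows(commands=[[0,0,2,0,0,0,0],[0,0,3,0,0,0,0.5],[0.5,0.2,3,0,0,0,1],[1.3,0.6,2,0,0,0,1],[1.3,0.6,0,0,0,0,1],[1.3,0.6,0,0,0,0.01,1],[1.3,0.5,0,0,0,0,1],[0,0,0,0,0,0,1],[0,0,0,0,0,0,1]])

```text
clock: 5.62
tcp_pos: [0.4763, 0.2275, 0.3004]
orientation: [-0.002, 0.686, 0.727, -0.003]
contact_force: [0.3, -0.3, -0.7]
grip_width: 0.998
```

```bash
python3 snap.py w6
```

```text
5.6167 [0.4763 0.2275 0.3004] yaw 1.6290643085082535 z [-0.0064 -0.0013 -1.    ] tip [0.4752 0.2273 0.1274] [ 0.3366 -0.2854 -0.7011] 0.9975631396158873
```

View pics/w6.png

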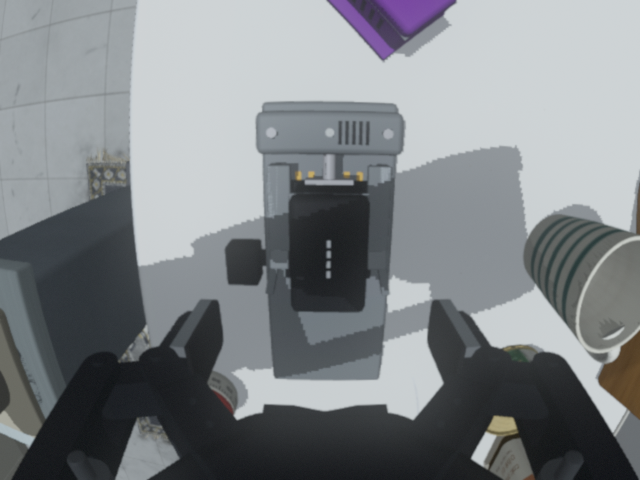

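```bash
python3 - <<'E'
import cv2
t=cv2.imread("pics/w6.png")
cv2.imwrite("pics/w6c.png",cv2.resize(t[180:390,250:410],None,fx=2.8,fy=2.8,interpolation=cv2.INTER_CUBIC))
E
```

```text
(no output)
```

View pics/w6c.png

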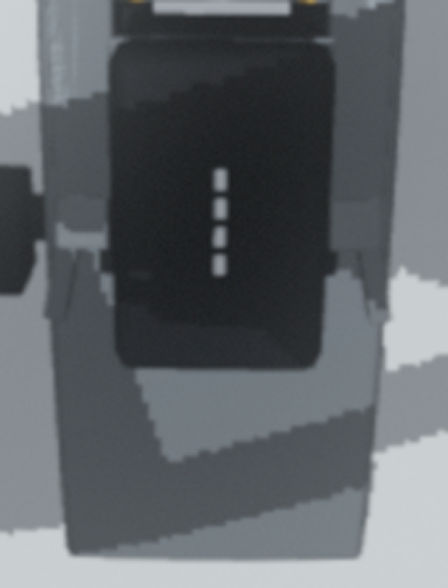

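```bash
python3 - <<'E'
from fit import *
np.set_printoptions(precision=4,suppress=True)
C=lambda u,v:(u/2.8+250-.3,v/2.8+180-.3)
b=[("w6",(35,22,78),C(109,40)),("w6",(35,-22,78),C(335,40)),("w6",(-35,22,78),C(115,367)),("w6",(-35,-22,78),C(322,369))]
d=[("w6",(-130,46,18),C(67,555)),("w6",(-130,-46,18),C(361,558)),("w6",(-5,34,34),C(80,197)),("w6",(-5,-34,34),C(355,202))]
q,r=fit(b,[.48,.23,1.63]);print("batt",q);print(r)
p,r=fit(d,[.48,.23,1.63]);print("charger",p);print(r); print(w(p,(7,0,0)))
E
```

```text
batt [0.4766 0.2309 1.626 ]
[[-1.3973 -0.3405]
 [ 0.9768  0.2295]
 [-0.1584  0.2083]
 [ 0.2888 -0.0094]]
charger [0.4767 0.2234 1.6229]
[[-0.6749  0.8523]
 [ 0.3603  0.8266]
 [-0.6499 -0.0449]
 [ 1.0174 -0.8538]]
[0.4763 0.2304 0.    ]
```

>>> play_rows(commands=[[0,0.4,-1.5,0,-0.006,0,1],[0,0,-2,0,0,0,1],[0,0,-2,0,0,0,1],[0,0,-1,0,0,0,1],[0,0,0,0,0,0,1],[0,0,0,0,0,0,1]])

```text
clock: 6.17
tcp_pos: [0.4723, 0.23, 0.232]
orientation: [-0.0, 0.686, 0.727, -0.002]
contact_force: [0.1, -0.3, -0.1]
grip_width: 1.0
```

```bash
python3 snap.py w7
```

```text
6.1667 [0.4723 0.23   0.232 ] yaw 1.6287726490156549 z [-0.0033 -0.0027 -1.    ] tip [0.4717 0.2296 0.059 ] [ 0.0632 -0.312  -0.1158] 0.9998722308956663
```

View pics/w7.png

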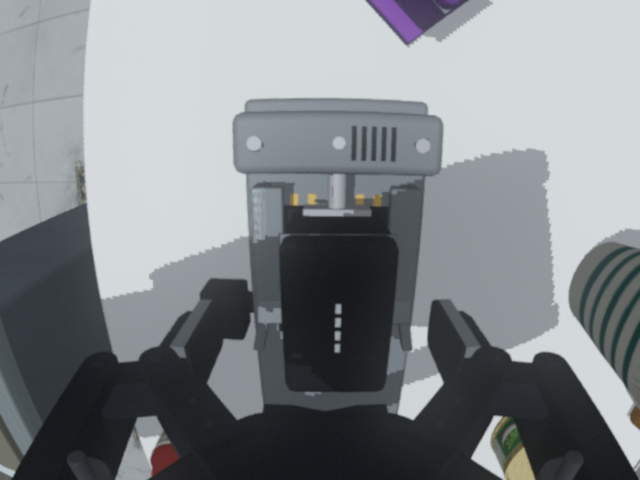

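>>> play_rows(commands=[[0.3,0,-0.8,0,-0.003,0,1],[0.2,0,-0.8,0,0,0,1],[0.1,0,-0.4,0,0,0,1],[0,0,0,0,0,0,1],[0,0,0,0,0,0,1]])

```text
clock: 6.63
tcp_pos: [0.4804, 0.2304, 0.2137]
orientation: [0.002, 0.686, 0.727, 0.002]
contact_force: [-0.7, 0.0, 0.7]
grip_width: 1.0
```

```bash
python3 snap.py w8 1
```

```text
6.6333 [0.4804 0.2304 0.2137] yaw 1.6285665894862118 z [ 0.0053 -0.0008 -1.    ] tip [0.4813 0.2303 0.0407] [-0.7007  0.0467  0.7469] 1.0004488468044852
```

View pics/w8.png

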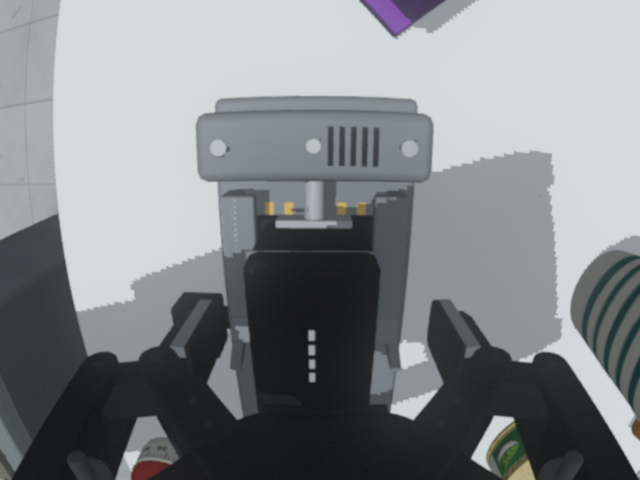

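View pics/w8s.png

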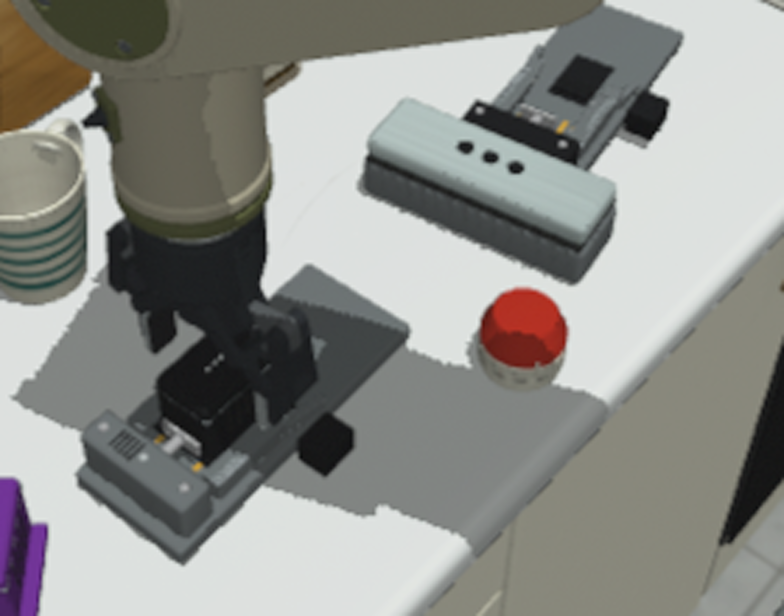

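>>> play_rows(commands=[[-0.4,0,0,0,-0.005,0,1],[0,0,0,0,0,0,1],[0,0,0,0,0,0,1]])

```text
clock: 6.98
tcp_pos: [0.4762, 0.2306, 0.2145]
orientation: [0.004, 0.686, 0.727, 0.004]
contact_force: [0.3, 0.7, 0.1]
grip_width: 1.002
```

```bash
python3 snap.py w9
```

```text
6.9833 [0.4762 0.2306 0.2145] yaw 1.628569593310159 z [ 0.0118 -0.0004 -0.9999] tip [0.4783 0.2305 0.0416] [0.2993 0.6582 0.1029] 1.0022284800983614
```

>>> play_rows(commands=[[0,0,-0.2,0,0.012,0,1],[0,0,0,0,0,0,0.8],[0,0,0,0,0,0,0.65],[0,0,0,0,0,0,0.55],[0,0,0,0,0,0,0.5]], grip_force=40)

```text
clock: 7.45
tcp_pos: [0.4763, 0.2307, 0.2129]
orientation: [-0.0, 0.686, 0.727, -0.0]
contact_force: [0.5, -0.2, -4.4]
grip_width: 0.514
```

```bash
python3 snap.py w10
```

```text
7.45 [0.4763 0.2307 0.2129] yaw 1.628814778222279 z [-0.0008 -0.0001 -1.    ] tip [0.4762 0.2307 0.0399] [ 0.4516 -0.2286 -4.3782] 0.5137085698409676
```

View pics/w10.png

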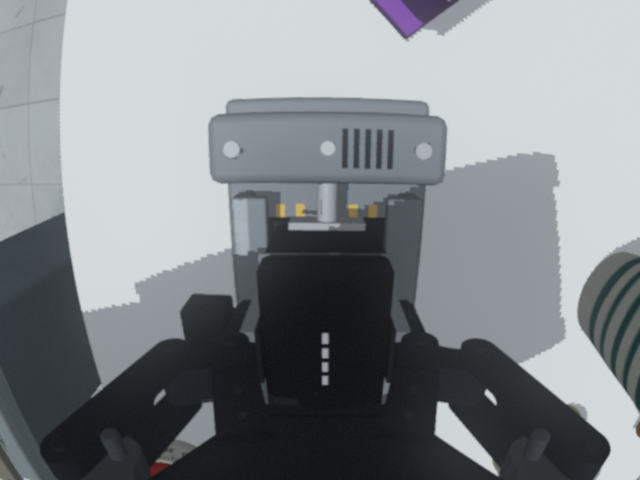

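>>> play_rows(commands=[[0,0,0,0,0,0,0.4],[0,0,0,0,0,0,0.4],[0.02,-0.4,0,0,0,0,0.4],[0.02,-0.4,0,0,0,0,0.4]])

```text
clock: 7.83
tcp_pos: [0.4767, 0.2231, 0.2129]
orientation: [-0.001, 0.686, 0.728, 0.0]
contact_force: [-0.1, 1.2, -0.0]
grip_width: 0.51
```

```bash
python3 snap.py w11
```

```text
7.8333 [0.4767 0.2231 0.2129] yaw 1.6296933914137428 z [-0.0008  0.0008 -1.    ] tip [0.4765 0.2232 0.0399] [-0.0773  1.2358 -0.0077] 0.5103804278923773
```

>>> play_rows(commands=[[0.05,-0.8,0,0,0,0,0.4],[0.05,-0.8,0,0,0,0,0.4],[0.05,-0.8,0,0,0,0,0.4]])

```text
clock: 8.13
tcp_pos: [0.4781, 0.1975, 0.2129]
orientation: [-0.001, 0.686, 0.728, 0.0]
contact_force: [0.6, 2.5, 0.5]
grip_width: 0.512
```

>>> play_rows(commands=[[0.05,-1,0,0,0,0,0.4],[0.05,-1,0,0,0,0,0.4],[0.05,-1,0,0,0,0,0.4],[0.05,-1,0,0,0,0,0.4],[0,0,0,0,0,0,0.4]])

```text
clock: 8.55
tcp_pos: [0.4803, 0.1507, 0.2129]
orientation: [-0.0, 0.686, 0.727, -0.0]
contact_force: [-0.0, -1.0, 0.4]
grip_width: 0.511
```

```bash
python3 snap.py w12
```

```text
8.55 [0.4803 0.1507 0.2129] yaw 1.6285596977774572 z [-0.0008  0.     -1.    ] tip [0.4802 0.1507 0.0399] [-0.005  -1.0284  0.3995] 0.5109731607116403
```

View pics/w12.png

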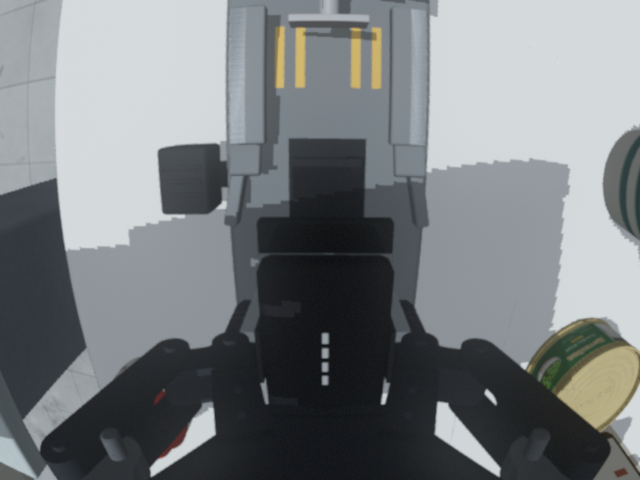

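Battery is free of the lips. I'll lift it and carry it over the sealer head to the open deck.

>>> play_rows(commands=[[0,-0.5,2,0,0,0,0.4],[0,-1,3,0,0,0,0.4],[0.2,-2,3,0,0,0,0.4],[0.3,-3,1.5,0,0,0.012,0.4],[0.3,-3,0,0,0,0.012,0.4],[0.3,-3,0,0,0,0.012,0.4],[0.3,-3,0,0,0,0.012,0.4],[0.3,-3,0,0,0,0.012,0.4],[0.3,-3,0,0,0,0.012,0.4],[0.3,-3,0,0,0,0.012,0.4],[0.3,-3,0,0,0,0.012,0.4],[0.3,-3,0,0,0,0.012,0.4],[0.3,-3,0,0,0,0.012,0.4],[0.3,-3,0,0,0,0,0.4],[0,-2,0,0,0,0,0.4],[0,-1,0,0,0,0,0.4],[0,0,0,0,0,0,0.4],[0,0,0,0,0,0,0.4]])

```text
clock: 10.1
tcp_pos: [0.5032, -0.2604, 0.2923]
orientation: [-0.015, 0.639, 0.769, -0.01]
contact_force: [1.0, 0.3, -5.7]
grip_width: 0.509
```

```bash
python3 snap.py w13
```

```text
10.1 [ 0.5032 -0.2604  0.2923] yaw 1.7549185372253173 z [-0.0358  0.0047 -0.9993] tip [ 0.497  -0.2596  0.1194] [ 0.9641  0.2596 -5.6737] 0.5088687771322504
```

View pics/w13.png

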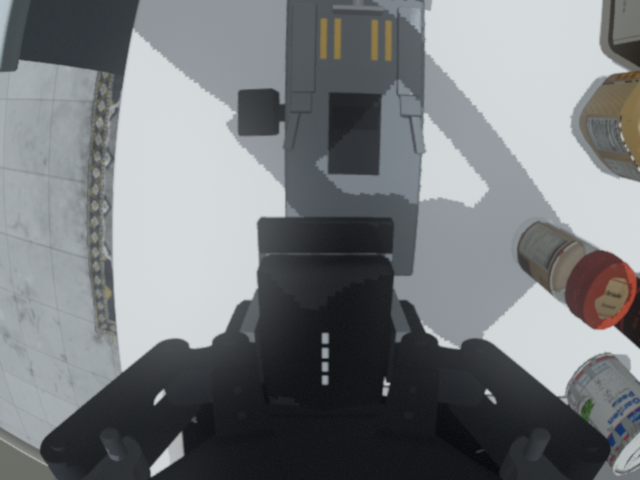

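>>> play_rows(commands=[[0.3,0.6,-1,-0.005,-0.036,-0.014,0.4],[0.3,0.6,-1.5,0,0,0,0.4],[0,0,-1.5,0,0,0,0.4],[0,0,-1.5,0,0,0,0.4],[0,0,0,0,0,0,0.4],[0,0,0,0,0,0,0.4]])

```text
clock: 10.65
tcp_pos: [0.5099, -0.2392, 0.2351]
orientation: [-0.001, 0.642, 0.767, 0.001]
contact_force: [0.9, 0.1, -4.1]
grip_width: 0.51
```

```bash
python3 snap.py w14
```

```text
10.65 [ 0.5099 -0.2392  0.2351] yaw 1.748002951088766 z [ 0.0004  0.0031 -1.    ] tip [ 0.51   -0.2387  0.0621] [ 0.8738  0.1036 -4.0532] 0.5103560278505667
```

View pics/w14.png

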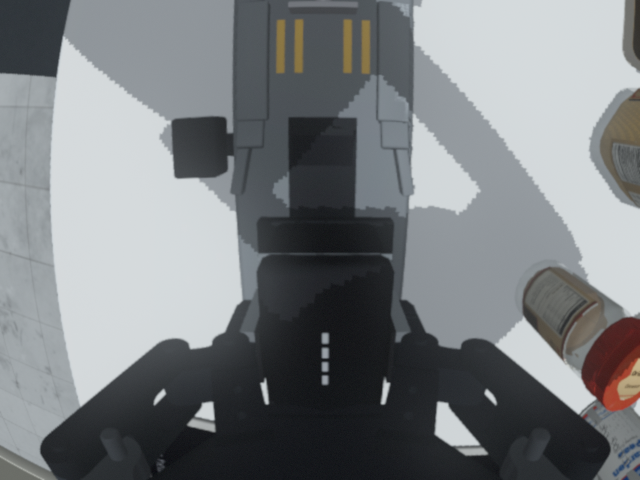

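>>> play_rows(commands=[[0.1,-0.8,-0.6,0,0,-0.006,0.4],[0,0,0,0.003,0,0,0.4],[0,0,0,0,0,0,0.4]])

```text
clock: 10.95
tcp_pos: [0.5118, -0.247, 0.2311]
orientation: [-0.001, 0.644, 0.765, 0.003]
contact_force: [0.6, 0.3, -5.9]
grip_width: 0.508
```

```bash
python3 snap.py w15; python3 - <<'E'
import cv2
t=cv2.imread("pics/w15.png")
cv2.imwrite("pics/w15c.png",cv2.resize(t[0:300,200:440],None,fx=2,fy=2,interpolation=cv2.INTER_CUBIC))
E
```

```text
10.95 [ 0.5118 -0.247   0.2311] yaw 1.743295849764444 z [ 0.0025  0.0054 -1.    ] tip [ 0.5123 -0.246   0.0581] [ 0.632   0.3102 -5.8823] 0.5082394794417658
```

View pics/w15c.png

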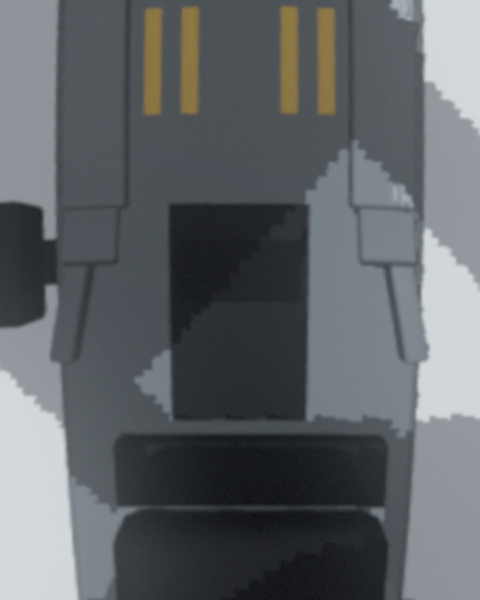

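```bash
python3 - <<'E'
from fit import *
np.set_printoptions(precision=4,suppress=True)
C=lambda u,v:(u/2+200-.25,v/2-.25)
d=[("w15",(-5,25,34),C(126,207)),("w15",(-5,-25,34),C(352,208)),("w15",(-5,17,18),C(169,205)),("w15",(-5,-17,18),C(308,205)),("w15",(-58.5,17,18),C(174,418)),("w15",(-58.5,-17,18),C(305,417)),("w15",(-18.5,27.7,34),C(117,261)),("w15",(-18.5,-27.7,34),C(362,263))]
p,r=fit(d,[.49,-.16,1.74]);print("sealer",p);print(r); print(w(p,(-92,0,0)))
T=[("w15",(35,22,96),C(116,512)),("w15",(35,-22,96),C(386,512))]
f=lambda x:np.concatenate([proj(c,w([x[0],x[1],1.743],l))-np.array(uv) for c,l,uv in T])
print(least_squares(f,[.51,-.25]).x)
E
```

```text
sealer [ 0.494  -0.1566  1.7412]
[[ 0.4157 -2.0721]
 [-0.55   -2.5549]
 [ 0.3638  0.4609]
 [ 0.7153  0.4909]
 [-0.7809  0.1912]
 [ 0.5394  0.851 ]
 [-0.6747  0.6777]
 [-0.0601 -0.2298]]
[ 0.5096 -0.2473  0.    ]
[ 0.5121 -0.2451]
```

```bash
cat > st.py <<'E'
from station import manip
import numpy as np
from scipy.spatial.transform import Rotation as Ro
np.set_printoptions(precision=4,suppress=True)
q=[.494,-.1566,1.741]
s=manip.read_state();R=Ro.from_quat(s["orientation"],scalar_first=True).as_matrix()
M=np.array([[np.cos(q[2]),-np.sin(q[2])],[np.sin(q[2]),np.cos(q[2])]])
t=s["tcp_pos"]+.165*R[:,2]; a=M.T@(t[:2]-q[:2])*1000
F=s["contact_force"]
print("t",s["clock"],"local x,y mm",a,"tcpz",s["tcp_pos"][2],"dyaw",q[2]-np.arctan2(R[1,0],R[0,0]),"F local",M.T@F[:2],F[2],"gw",s["grip_width"])
print("fix rot wx,wy",R[1,2]*-1,R[0,2], "fix lateral world cm",M@np.array([0,-a[1]/10]),"mom",s["moment"])
E
python3 st.py
```

```text
t 11.0 local x,y mm [-91.5368  -2.7662] tcpz 0.2310854385015292 dyaw -0.0021380077790238428 F local [-0.0705  0.0492] -5.80292668898943 gw 0.5112465185254267
fix rot wx,wy -0.0049307866759001 0.002614158670570167 fix lateral world cm [-0.2726 -0.0469] mom [-0.0607 -0.0043 -0.0712]
```

>>> play_rows(commands=[[-0.3,-0.05,-0.6,-0.005,0.003,-0.002,0.4],[0,0,-0.4,0,0,0,0.4],[0,0,-0.3,0,0,0,0.4],[0,0,0,0,0,0,0.4]])

```text
clock: 11.33
tcp_pos: [0.5088, -0.2485, 0.2184]
orientation: [0.001, 0.645, 0.764, -0.0]
contact_force: [-0.1, -0.0, -5.6]
grip_width: 0.51
```

```bash
python3 st.py
```

```text
t 11.3333 local x,y mm [-93.4722   0.7662] tcpz 0.21839538271567605 dyaw 0.0010904137650442625 F local [-0.0262  0.113 ] -5.6470253053443615 gw 0.5095766506809504
fix rot wx,wy 0.002031903436694536 0.0014284302468608803 fix lateral world cm [0.0755 0.013 ] mom [0.0267 0.0632 0.0223]
```

Lateral error is 0.8 mm. Lowering onto the deck by feel.

>>> play_rows(commands=[[0.05,0,-0.2,0,0,0,0.4],[0,0,-0.15,0,0,0,0.4],[0,0,0,0,0,0,0.4]])

```text
clock: 11.58
tcp_pos: [0.5092, -0.2484, 0.2141]
orientation: [0.001, 0.645, 0.764, -0.0]
contact_force: [0.2, 0.0, -4.9]
grip_width: 0.513
```

>>> play_rows(commands=[[0,0,-0.1,0,0,0,0.4],[0,0,0,0,0,0,0.4]])

```text
clock: 11.75
tcp_pos: [0.5093, -0.2485, 0.2131]
orientation: [0.001, 0.645, 0.764, -0.0]
contact_force: [-0.1, 0.7, -4.5]
grip_width: 0.509
```

>>> play_rows(commands=[[0,0,-0.1,0,0,0,0.4],[0,0,0,0,0,0,0.4]])

```text
clock: 11.92
tcp_pos: [0.5098, -0.2487, 0.2133]
orientation: [0.002, 0.645, 0.764, -0.0]
contact_force: [0.2, -0.0, -5.0]
grip_width: 0.506
```

```bash
python3 st.py
```

```text
t 11.9167 local x,y mm [-93.8692  -0.2163] tcpz 0.21329877351531204 dyaw 0.0011427825786567425 F local [-0.0588 -0.2396] -5.023761252062047 gw 0.5058218984331218
fix rot wx,wy 0.0023491123098932864 0.002060679827697755 fix lateral world cm [-0.0213 -0.0037] mom [-0.0288  0.0057  0.0342]
```

>>> play_rows(commands=[[0,0,-0.15,0,0,0,0.4],[0,0,0,0,0,0,0.4]])

```text
clock: 12.08
tcp_pos: [0.5104, -0.249, 0.2134]
orientation: [0.003, 0.645, 0.764, -0.0]
contact_force: [0.1, -0.6, -5.7]
grip_width: 0.512
```

>>> play_rows(commands=[[0,0,-0.15,0,0,0,0.4],[0,0,0,0,0,0,0.4]])

```text
clock: 12.25
tcp_pos: [0.5109, -0.2494, 0.2132]
orientation: [0.004, 0.645, 0.764, -0.0]
contact_force: [0.2, 0.6, -5.8]
grip_width: 0.513
```

```bash
python3 st.py
```

```text
t 12.25 local x,y mm [-95.2619  -1.6649] tcpz 0.21321145962350344 dyaw 0.0009899018220862477 F local [ 0.5739 -0.3477] -5.750443391116698 gw 0.5128095569418909
fix rot wx,wy 0.00470431267097164 0.005329306679259262 fix lateral world cm [-0.1641 -0.0282] mom [-0.0307 -0.0182  0.0647]
```

>>> play_rows(commands=[[-0.15,0,-0.3,0.005,0.005,0,0.4],[0,0,0,0,0,0,0.4],[0,0,0,0,0,0,0.4]])

```text
clock: 12.5
tcp_pos: [0.5116, -0.2503, 0.2138]
orientation: [0.004, 0.645, 0.764, 0.001]
contact_force: [-0.5, 0.9, -6.2]
grip_width: 0.511
```

```bash
python3 st.py; python3 snap.py w16 1
```

```text
t 12.5 local x,y mm [-95.9355  -2.5882] tcpz 0.21381853607592638 dyaw 0.000744417666718622 F local [0.9285 0.3194] -6.212231382781951 gw 0.5108467459629555
fix rot wx,wy 0.002687209902367018 0.007221333478598601 fix lateral world cm [-0.2551 -0.0438] mom [-0.0282  0.0326 -0.0548]
12.5 [ 0.5116 -0.2503  0.2138] yaw 1.7402555823332815 z [ 0.0072 -0.0027 -1.    ] tip [ 0.5129 -0.2507  0.0408] [-0.472   0.861  -6.2122] 0.5108467459629555
```

View pics/w16s.png

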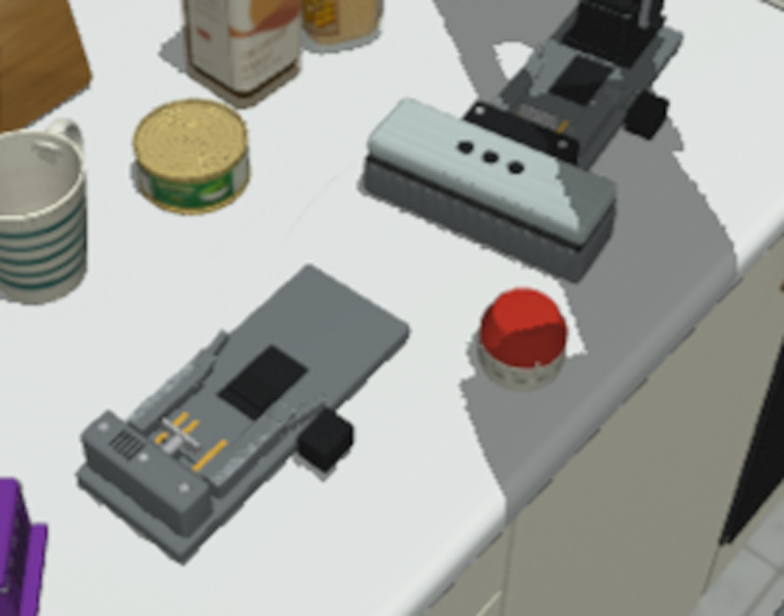

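View pics/w16.png

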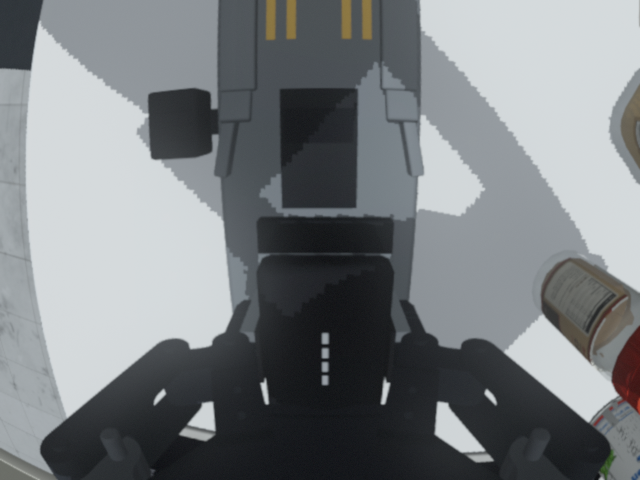

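```bash
python3 - <<'E'
from station import manip
import pickle
for n in ["w9","w12","w15","w16"]:
    s=pickle.load(open(n+".pkl","rb"))[0]; print(n,s["q"].round(4),s["effort"].round(2),s["moment"].round(2),s["dq"].round(3))
E
```

```text
w9 [ 0.3556  0.1157  1.8686 -0.0049  1.1463  0.2998] [ 0.000e+00 -4.972e+01 -4.366e+01 -3.000e-02 -4.000e-02  1.000e-02] [0.03 0.07 0.05] [ 0.005 -0.011  0.011 -0.     0.001  0.005]
w12 [2.0200e-01 5.6900e-02 1.9349e+00 2.0000e-04 1.1506e+00 1.4420e-01] [  0.05 -46.87 -43.68   0.1    0.1   -0.36] [-0.01 -0.07  0.02] [-0.003 -0.002  0.004  0.01  -0.003  0.013]
w15 [-0.5418  0.1973  1.7435  0.0063  1.2014 -0.7166] [ 1.000e-02 -5.762e+01 -4.682e+01  2.000e-02  7.000e-02 -4.000e-02] [ 0.01  0.03 -0.01] [-0.01   0.007 -0.008 -0.012 -0.008  0.   ]
w16 [-5.4550e-01  2.1990e-01  1.7527e+00  1.6000e-03  1.1615e+00 -7.1560e-01] [ 6.000e-02 -5.916e+01 -4.713e+01  4.000e-02  3.000e-02 -0.000e+00] [-0.03  0.03 -0.05] [-0.002  0.001  0.002  0.002 -0.002 -0.003]
```

>>> play_rows(commands=[[0,0,0,0,0,0,0.4],[0,0,0,0,0,0,0.4]])

```text
clock: 12.77
tcp_pos: [0.5112, -0.2501, 0.213]
orientation: [0.003, 0.645, 0.764, 0.001]
contact_force: [-0.1, 0.1, 0.1]
grip_width: 0.516
```

```bash
python3 st.py
```

```text
t 12.7667 local x,y mm [-95.4783  -1.9388] tcpz 0.21300552584296606 dyaw 0.0007985145909525926 F local [0.1507 0.0486] 0.13437810327329205 gw 0.5160089878178009
fix rot wx,wy 0.0018841228656893355 0.005622105065140554 fix lateral world cm [-0.1911 -0.0328] mom [0.1179 0.2256 0.0583]
```

>>> play_rows(commands=[[-0.2,-0.03,0,0.002,0.006,0,0.4],[-0.08,0.5,0,0,0,0,0.4],[-0.08,0.5,0,0,0,0,0.4]])

```text
clock: 13.02
tcp_pos: [0.5074, -0.2408, 0.2129]
orientation: [0.0, 0.645, 0.764, -0.0]
contact_force: [0.0, -0.3, -1.9]
grip_width: 0.513
```

```bash
python3 st.py
```

```text
t 13.0167 local x,y mm [-85.411    1.1825] tcpz 0.21287498048816958 dyaw 0.0017624167111329747 F local [-0.3451  0.0386] -1.9317760402002508 gw 0.5127211645007049
fix rot wx,wy 0.0007836705786850725 -0.0003835361029167632 fix lateral world cm [0.1165 0.02  ] mom [-0.2214 -0.1131 -0.0337]
```

>>> play_rows(commands=[[0.03,0.5,0,0,0,0.002,0.4],[-0.07,0.5,0,0,0,0,0.4],[-0.08,0.5,0,0,0,0,0.4]])

```text
clock: 13.27
tcp_pos: [0.5059, -0.2244, 0.2129]
orientation: [0.0, 0.644, 0.765, -0.0]
contact_force: [0.8, -1.5, -2.5]
grip_width: 0.508
```

```bash
python3 st.py
```

```text
t 13.2667 local x,y mm [-68.9737  -0.2178] tcpz 0.21289815649920887 dyaw 1.7211544930617606e-05 F local [-1.6391 -0.5739] -2.5260056468634833 gw 0.5082300080376908
fix rot wx,wy 0.0011171247561780923 -7.830546857334406e-05 fix lateral world cm [-0.0215 -0.0037] mom [-0.2079 -0.1034 -0.0766]
```

>>> play_rows(commands=[[-0.1,0.5,0,0,0,0,0.4],[-0.09,0.5,0,0,0,0,0.4],[-0.09,0.5,0,0,0,0,0.4]])

```text
clock: 13.52
tcp_pos: [0.5028, -0.2072, 0.2129]
orientation: [0.0, 0.644, 0.765, -0.0]
contact_force: [0.4, -0.7, -2.1]
grip_width: 0.515
```

```bash
python3 st.py
```

```text
t 13.5167 local x,y mm [-51.5946  -0.0541] tcpz 0.2128736437892855 dyaw -0.0006929295710644823 F local [-0.7387 -0.2894] -2.1066798403149836 gw 0.5146885257859883
fix rot wx,wy 0.0011963607110351269 -5.4513914052557884e-05 fix lateral world cm [-0.0053 -0.0009] mom [-0.1958 -0.085   0.0278]
```

>>> play_rows(commands=[[-0.08,0.4,0,0,0,0,0.4],[-0.07,0.4,0,0,0,0,0.4],[-0.07,0.4,0,0,0,0,0.4]])

```text
clock: 13.77
tcp_pos: [0.5002, -0.1934, 0.2129]
orientation: [0.0, 0.644, 0.765, -0.0]
contact_force: [-0.5, -1.1, -1.3]
grip_width: 0.514
```

>>> play_rows(commands=[[-0.08,0.4,0,0,0,0,0.4],[-0.07,0.4,0,0,0,0,0.4],[-0.07,0.4,0,0,0,0,0.4]])

```text
clock: 14.02
tcp_pos: [0.4978, -0.1801, 0.2129]
orientation: [0.0, 0.644, 0.765, -0.0]
contact_force: [-0.1, -1.1, -1.4]
grip_width: 0.516
```

```bash
python3 st.py
```

```text
t 14.0167 local x,y mm [-23.9162   0.3379] tcpz 0.212882610312202 dyaw -0.0012845000986680954 F local [-1.0859  0.3331] -1.3825150308392307 gw 0.5156054879243585
fix rot wx,wy 0.0010404612815513568 -0.00023405797493836417 fix lateral world cm [0.0333 0.0057] mom [-0.2398 -0.0583  0.0321]
```

>>> play_rows(commands=[[-0.03,0.3,0,0,0,0,0.4],[-0.05,0.3,0,0,0,0,0.4],[-0.05,0.3,0,0,0,0,0.4]])

```text
clock: 14.27
tcp_pos: [0.4963, -0.1699, 0.2129]
orientation: [0.0, 0.644, 0.765, -0.0]
contact_force: [-0.1, -1.4, -1.0]
grip_width: 0.51
```

>>> play_rows(commands=[[-0.05,0.25,0,0,0,0,0.4],[-0.05,0.25,0,0,0,0,0.4]])

```text
clock: 14.43
tcp_pos: [0.4952, -0.1643, 0.2129]
orientation: [0.0, 0.644, 0.765, -0.001]
contact_force: [0.2, -0.4, -2.6]
grip_width: 0.511
```

>>> play_rows(commands=[[-0.04,0.25,0,0,0,0,0.4],[-0.04,0.25,0,0,0,0,0.4]])

```text
clock: 14.6
tcp_pos: [0.4943, -0.1588, 0.2129]
orientation: [0.0, 0.644, 0.765, -0.001]
contact_force: [0.5, -1.1, -2.1]
grip_width: 0.509
```

```bash
python3 st.py
```

```text
t 14.6 local x,y mm [-2.4185  0.1781] tcpz 0.21289433174816225 dyaw -0.0013387916324425486 F local [-1.1944 -0.2916] -2.0580453021171006 gw 0.5087610920865063
fix rot wx,wy 0.0011207771532872508 -0.00025131560059826616 fix lateral world cm [0.0176 0.003 ] mom [-0.1873 -0.1024 -0.0107]
```

>>> play_rows(commands=[[-0.04,0.25,0,0,0,0,0.4],[-0.04,0.25,0,0,0,0,0.4]])

```text
clock: 14.77
tcp_pos: [0.4933, -0.1534, 0.2128]
orientation: [0.0, 0.644, 0.765, -0.001]
contact_force: [-0.2, -1.2, -1.7]
grip_width: 0.513
```

>>> play_rows(commands=[[-0.04,0.2,0,0,0,0,0.4],[-0.04,0.2,0,0,0,0,0.4]])

```text
clock: 14.93
tcp_pos: [0.4925, -0.1488, 0.2129]
orientation: [0.0, 0.644, 0.765, -0.001]
contact_force: [-0.1, -0.7, -2.9]
grip_width: 0.514
```

>>> play_rows(commands=[[-0.03,0.2,0,0,0,0,0.4],[-0.03,0.2,0,0,0,0,0.4]])

```text
clock: 15.1
tcp_pos: [0.4918, -0.1448, 0.213]
orientation: [0.001, 0.644, 0.765, -0.001]
contact_force: [0.3, -6.1, -3.6]
grip_width: 0.513
```

```bash
python3 st.py;python3 snap.py w17
```

```text
t 15.1 local x,y mm [11.6377  0.2039] tcpz 0.2129552846174358 dyaw -0.0013929466555004932 F local [-6.0703  0.7464] -3.5530831828836407 gw 0.513005627527289
fix rot wx,wy 0.002216861094819303 -6.725350770327436e-05 fix lateral world cm [0.0201 0.0035] mom [-1.0427 -0.1779 -0.0002]
15.1 [ 0.4918 -0.1448  0.213 ] yaw 1.7423929466555006 z [-0.0001 -0.0022 -1.    ] tip [ 0.4918 -0.1452  0.04  ] [ 0.2926 -6.109  -3.5531] 0.513005627527289
```

View pics/w17.png

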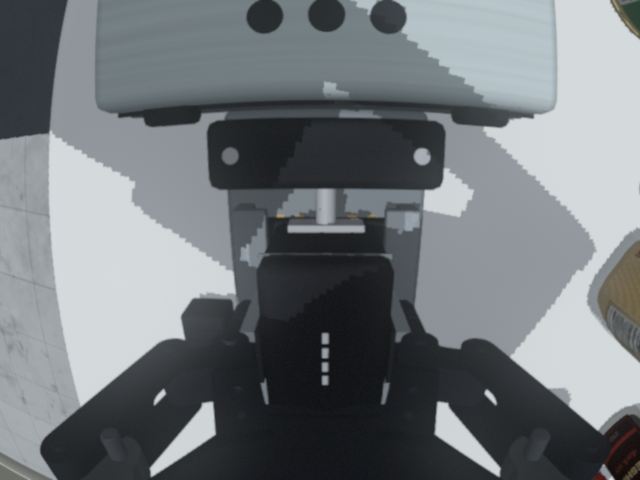

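>>> play_rows(commands=[[-0.02,0.25,0,0,0,0.001,0.4],[-0.03,0.25,0,0,0,0,0.4],[-0.03,0.25,0,0,0,0,0.4]], grip_force=60)

```text
clock: 15.4
tcp_pos: [0.4909, -0.1388, 0.2132]
orientation: [0.002, 0.644, 0.765, -0.003]
contact_force: [1.0, -7.9, -4.8]
grip_width: 0.508
```

```bash
python3 st.py
```

```text
t 15.4 local x,y mm [16.9351  0.1277] tcpz 0.21319540771115006 dyaw -0.0023073400598292437 F local [-7.9628  0.3053] -4.793548786600725 gw 0.508433619466678
fix rot wx,wy 0.0068975187677527 0.00037134312139974496 fix lateral world cm [0.0126 0.0022] mom [-1.3005 -0.1292  0.0077]
```

>>> play_rows(commands=[[-0.02,0.25,-0.02,0.005,0,0.001,0.4],[-0.03,0.25,0,0.003,0,0,0.4],[-0.03,0.25,0,0.002,0,0,0.4]])

```text
clock: 15.65
tcp_pos: [0.4899, -0.1335, 0.2131]
orientation: [0.001, 0.643, 0.766, -0.001]
contact_force: [0.7, -8.3, -4.6]
grip_width: 0.514
```

```bash
python3 st.py
```

```text
t 15.65 local x,y mm [22.9302  0.1341] tcpz 0.21307039123660254 dyaw -0.0030428649652947115 F local [-8.3098  0.7074] -4.574145686350057 gw 0.5141231242690845
fix rot wx,wy 0.002907562660804585 0.0005223102006142516 fix lateral world cm [0.0132 0.0023] mom [-1.4631 -0.2172  0.0073]
```

>>> play_rows(commands=[[-0.02,0.2,0,0.003,0,0.002,0.4],[-0.02,0.2,0,0.002,0,0,0.4]])

```text
clock: 15.82
tcp_pos: [0.4895, -0.1312, 0.2131]
orientation: [0.001, 0.643, 0.766, -0.0]
contact_force: [0.6, -9.6, -4.7]
grip_width: 0.51
```

```bash
python3 st.py; python3 snap.py w18
```

```text
t 15.8167 local x,y mm [25.3884  0.0423] tcpz 0.21307726854094453 dyaw -0.004731795295611185 F local [-9.5631  1.035 ] -4.712264015014832 gw 0.5100186324189306
fix rot wx,wy 0.0022006049566532736 0.0011923824089901144 fix lateral world cm [0.0042 0.0007] mom [-1.6314 -0.1026 -0.0344]
15.8167 [ 0.4895 -0.1312  0.2131] yaw 1.7457317952956113 z [ 0.0012 -0.0022 -1.    ] tip [ 0.4897 -0.1316  0.0401] [ 0.5998 -9.6002 -4.7123] 0.5100186324189306
```

View pics/w18.png

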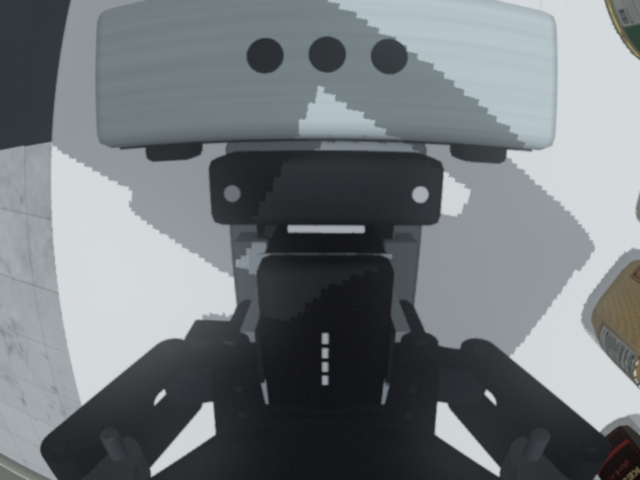

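>>> play_rows(commands=[[-0.02,0.2,0,0.002,0,-0.004,0.4],[-0.02,0.15,0,0.002,0,0,0.4]])

```text
clock: 16.03
tcp_pos: [0.489, -0.1294, 0.2131]
orientation: [0.001, 0.644, 0.765, -0.001]
contact_force: [2.4, -8.8, -5.5]
grip_width: 0.506
```

```bash
python3 st.py
```

```text
t 16.0333 local x,y mm [27.1348  0.179 ] tcpz 0.21307468822489753 dyaw -0.00024330431290553456 F local [-9.08   -0.8852] -5.469927512682091 gw 0.5059941135000962
fix rot wx,wy 0.002689600169161658 0.0015665652300958363 fix lateral world cm [0.0176 0.003 ] mom [-1.5006 -0.1994  0.0198]
```

>>> play_rows(commands=[[-0.02,0.15,0,0.002,0,0,0.4],[-0.02,0.12,0,0.001,0,0,0.4]])

```text
clock: 16.2
tcp_pos: [0.4886, -0.1286, 0.2131]
orientation: [0.002, 0.644, 0.765, -0.001]
contact_force: [1.1, -8.8, -5.8]
grip_width: 0.509
```

```bash
python3 st.py; python3 snap.py w19 1; python3 - <<'E'
from station import manip
import cv2
im=manip.read_camera("scene")
cv2.imwrite("pics/sc19.png",cv2.resize(im[160:290,320:460,::-1],None,fx=5,fy=4.6,interpolation=cv2.INTER_CUBIC))
E
```

```text
t 16.2 local x,y mm [27.8062  0.2309] tcpz 0.21310730605452977 dyaw 0.00011588056765510224 F local [-8.8269  0.3827] -5.819968425082119 gw 0.5089799145596299
fix rot wx,wy 0.004104432465296239 0.0025888061844559075 fix lateral world cm [0.0228 0.0039] mom [-1.4587 -0.2483  0.0438]
16.2 [ 0.4886 -0.1286  0.2131] yaw 1.740884119432345 z [ 0.0026 -0.0041 -1.    ] tip [ 0.4891 -0.1293  0.0401] [ 1.1179 -8.7642 -5.82  ] 0.5089799145596299
```

View pics/sc19.png

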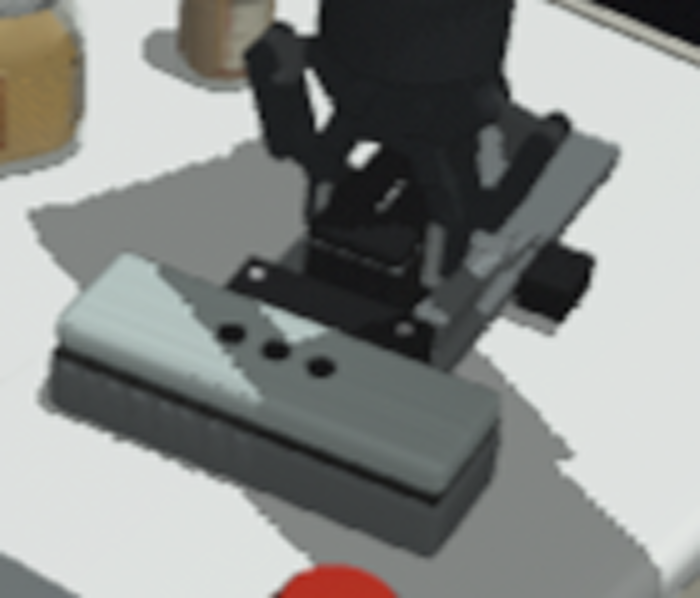

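```bash
python3 - <<'E'
import cv2,numpy as np
from station import manip
im=manip.read_camera("scene")[:,:,::-1]; cv2.imwrite("pics/scfull.png",im)
a=cv2.imread("pics/scene0.png")[195:245,405:455]; b=im[195:245,405:455]
cv2.imwrite("pics/cmp.png",cv2.resize(np.hstack([a,b]),None,fx=8,fy=8,interpolation=cv2.INTER_CUBIC))
E
```

```text
(no output)
```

View pics/cmp.png

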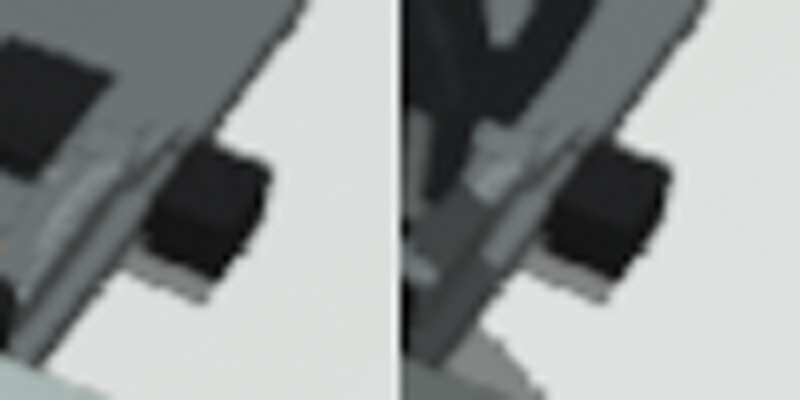

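Pad is back at its free height, the same as in the first picture, so the catch has clicked. I'll ease back to feel whether it holds.

>>> play_rows(commands=[[0.02,-0.1,0,0,0,0,0.4],[0.02,-0.1,0,0,0,0,0.4],[0,0,0,0,0,0,0.4]])

```text
clock: 16.65
tcp_pos: [0.489, -0.1304, 0.213]
orientation: [0.002, 0.645, 0.764, -0.0]
contact_force: [0.5, -2.9, -1.6]
grip_width: 0.511
```

```bash
python3 st.py
```

```text
t 16.65 local x,y mm [26.1189  0.238 ] tcpz 0.2129634254696179 dyaw 0.0005226297991904882 F local [-2.9067 -0.0109] -1.554926576760271 gw 0.5112749416290931
fix rot wx,wy 0.0027730751758002856 0.0022216355628611848 fix lateral world cm [0.0235 0.004 ] mom [-0.3649 -0.026   0.0957]
```

>>> play_rows(commands=[[0,0,0,0,0,0,0.55],[0,0,0,0,0,0,0.65],[0,0,0,0,0,0,0.8],[0,0,0,0,0,0,0.9],[0,0,0,0,0,0,0.9]])

```text
clock: 17.07
tcp_pos: [0.4895, -0.1301, 0.2139]
orientation: [0.002, 0.645, 0.765, 0.0]
contact_force: [-0.2, -0.3, 0.2]
grip_width: 0.902
```

```bash
python3 st.py; python3 snap.py w20
```

```text
t 17.0667 local x,y mm [26.3203 -0.4967] tcpz 0.21387706087284292 dyaw 0.0002943423702448378 F local [-0.2431  0.215 ] 0.1991400001314717 gw 0.9015963284680112
fix rot wx,wy 0.002714549655971711 0.00346150565282722 fix lateral world cm [-0.049  -0.0084] mom [ 0.0336  0.0382 -0.0271]
17.0667 [ 0.4895 -0.1301  0.2139] yaw 1.7407056576297553 z [ 0.0035 -0.0027 -1.    ] tip [ 0.4901 -0.1306  0.0409] [-0.1707 -0.276   0.1991] 0.9015963284680112
```

View pics/w20.png

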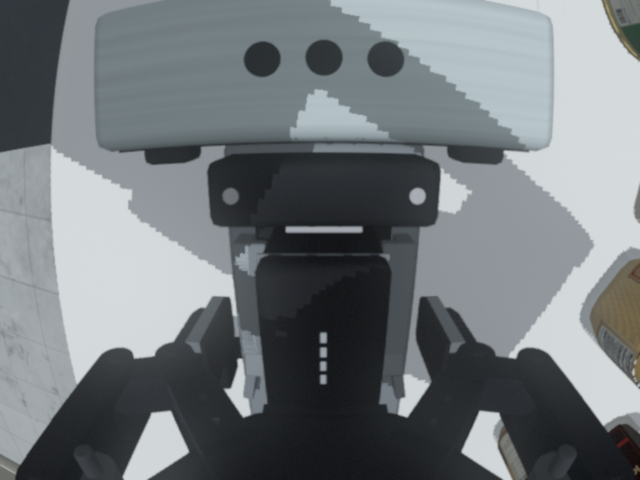

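The battery stayed home after release. Rising clear for a final check.

>>> play_rows(commands=[[0,0,1,0,0,0,1],[0,0,2,0,0,0,1],[0,0,2.5,0,0,0,1],[0,0,2.5,0,0,0,1],[0,-1,2,0,0,0,1],[0,-1,0,0,0,0,1],[0,0,0,0,0,0,1],[0,0,0,0,0,0,1]])

```text
clock: 17.78
tcp_pos: [0.488, -0.15, 0.3221]
orientation: [0.002, 0.644, 0.765, -0.0]
contact_force: [-0.1, 1.0, -0.4]
grip_width: 0.999
```

```bash
python3 snap.py w21; python3 - <<'E'
import cv2
t=cv2.imread("pics/w21.png")
cv2.imwrite("pics/w21c.png",cv2.resize(t[60:360,180:460],None,fx=2,fy=2,interpolation=cv2.INTER_CUBIC))
E
```

```text
17.7833 [ 0.488  -0.15    0.3221] yaw 1.7411973651601842 z [ 0.0031 -0.0028 -1.    ] tip [ 0.4885 -0.1505  0.1491] [-0.067   0.9854 -0.4154] 0.9988537417291316
```

View pics/w21c.png

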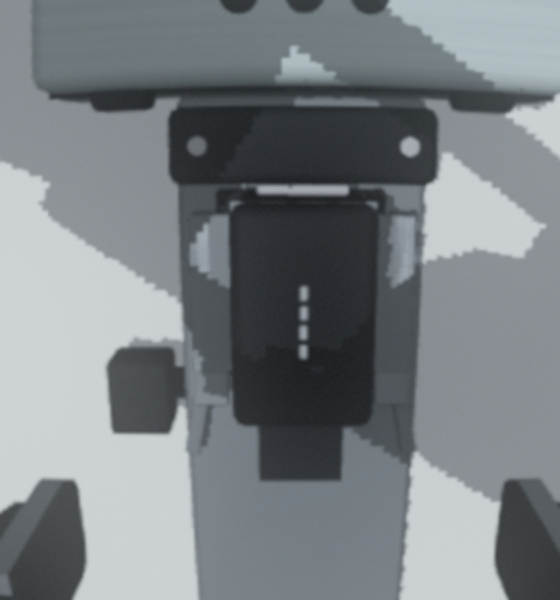

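```bash
python3 - <<'E'
from fit import *
np.set_printoptions(precision=4,suppress=True)
C=lambda u,v:(u/2+180-.25,v/2+60-.25)
b=[("w21",(35,22,78),C(230,205)),("w21",(35,-22,78),C(379,205)),("w21",(-35,22,78),C(234,425)),("w21",(-35,-22,78),C(374,425))]
q,r=fit(b,[.49,-.13,1.74]);print(q,r)
a=q[:2]-[.494,-.1566];c,s=np.cos(1.741),np.sin(1.741);print("local mm",(c*a[0]+s*a[1])*1e3,(-s*a[0]+c*a[1])*1e3)
s=manip.read_state();print(s["clock"],s["contact_force"])
manip.job_done()
E
```

```text
[ 0.4897 -0.1315  1.7455] [[-0.765  -0.859 ]
 [ 0.8186 -0.8718]
 [ 0.0323  1.4043]
 [-0.0492  1.1081]]
local mm 25.463809146741408 0.0010666744642831225
17.8333 [-0.4114  0.3115 -0.1445]
the job is handed in; nothing more can be done
```

The battery is on the sealer's rail with its catch up behind it. I handed the job in at 17.8 s of the 67 s allowed; no verdict was reported.

- **Charger:** I pressed the catch pad with about 2–4 N. The battery popped back, and I gripped it and drew it straight off the rail with about 2.5 N.
- **Carry and push:** I lifted it over the sealing head, set it on the open deck and pushed it home in small steps. The highest push force I read was 9.6 N.
- **Catch check:** The pad was back at its free height in the scene picture. When I eased back before letting go, the push force fell from 8.8 to 2.9 N, so the catch was carrying the load.
- **Final position:** After release the battery sat at sealer x ≈ 25.5 mm, on the midline to within the measurement error (about 2 mm). The gripper was open and well clear.
- **Not measured:** I never read the sealer's catch or plunger joints. Their state is inferred from the pad height, the plunger seen in the pictures and the forces.
- **Odd readings:** While I lowered the battery onto the deck, the vertical force stayed near the battery's weight for several steps, and the arm drifted 2–3 mm sideways. I corrected this before the battery entered the guides.

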